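# Raise the fume cabinet sash to its working height

## Robot

A 7-joint arm with a two-finger parallel gripper is mounted at the origin on the work surface. World frame = base frame: x ahead of the robot, y to its left, z up, the work surface at z = 0. Lengths are in mm, angles in rad, forces in N, time in s.
With the tool pointing down it reaches from about 350 to 900 mm from the base axis. Payload 7.2 kg.
Tool frame: the origin (TCP) lies at the very end of the fingers, on their centre line; the grasp point (between the pads) lies 19 mm behind it; z points along the fingers, y is the line along which they close (so a half turn about z gives the same grasp; the last joint's range is limited). The gripper opens to 88 mm and grips with 3 to 60 N. Pads are 20 mm wide; open, the fingers measure 115 mm over their backs; the gripper's body (75 mm by 178 mm) begins 61 mm behind the grasp point.
Start: joints at [1.044, 0.411, -0.013, 1.596, 0.006, 1.134, -0.082], TCP at [276.785, -560.375, 184.853] pointing down, gripper open.
Joint ranges: [-2.95, 2.95], [-0.29, 1.99], [-1.47, 1.44], [0.14, 2.54], [-1.03, 4.17], [0.13, 1.85], [-2.86, 2.86]. Speed limits (rad/s): [2.39, 2.39, 3.01, 3.01, 3.14, 3.14, 3.14].

## Interface

Orientations are given as a unit quaternion [w, x, y, z].
In Python, from plant import arm gives the robot as it stands.
- The arm moves only by the tool play_rows, never from a script. Its argument "moves" is text: rows parted by semicolons, each of 6 numbers parted by spaces: the shift along the world's x, y, z in m, then the turn, a rotation vector about the world's x, y, z in rad. A call has 1 to 20 rows; each row shifts and turns the commanded pose from where the row before left it; what a row does not reach is not made up. A row lasts 1/10 s, in which the tool goes at most 50 mm and 8.59 degrees, less where a joint would pass 70% of its speed; a pose out of reach is approached as far as the arm can. A call with a gripper value outside its range is refused whole. "jaw" is the finger opening in m, from 0 to 0.0878, set as the call begins (left out, the last holds). The fingers move at their own pace and stop on an object; the grip force is fixed at half the most. Time passes only in rows, so rows that do not move let the fingers close. It gives the time, the measured TCP pose, the force, the opening and the grip force at its end, in the units of the state.
- arm.sense(): the state, without advancing time (a new reading comes with each control period).
- arm.camera(name): name is "scene" or "top" or "wrist"; returns a dict with "color" (400x640x3 uint8, red, green, blue), "fx", "fy", "cx", "cy" (pixels), "world_from_camera" (4x4, takes a point from camera to world coordinates); the wrist camera has in their place "mount" (4x4, takes a point from camera to tool coordinates, whose origin is the TCP and whose axes are the flange's). Camera axes: x right, y up, looking along -z (the intrinsics and any distortion apply to the point x, -y, -z); pixel columns grow to the right and rows downward; lengths in mm; the calibration is good to about 2 mm. A picture is of the moment at which its call begins: read the wrist's pose just before it. There is no depth.
- arm.finish_job(): hands the job in; it is judged then, once.
The state is a dict: "clock": time; "joints": joint angles; "qd": joint speeds; "effort": joint torques, N m; "tool_pos": TCP position; "ee_rot": TCP orientation; "ft_force": force on the tool from outside, world axes, zero at the start; "ft_torque": the same for the moment, N m; "gripper_width": finger opening in mm; "finger_force": force on a finger pad.
Only numpy, scipy, OpenCV 4.12 (cv2) and the standard library are available. Lean on these libraries where they do the work, as an engineer would, in place of code of your own. Each camera call takes 0.05 s, during which the arm holds its last target. There are 200 camera calls.

## Task

Open the bench-top fume cabinet for work: with the fingertips under the lip along the bottom of its glass sash, push the sash up slowly until the lip is level with the black height clip on the cabinet's front post, not past it, then take the hand away clear of everything. Only push the lip from beneath, without pinching it or forcing it, and leave the glassware in front of and inside the cabinet standing as it is.

Things in the scene. Friction and masses are not known exactly. Their poses are not given: they have to be found in the camera images.
- hood: Fixed fume cabinet, white frame, clear panels, 520 mm wide (y), 280 deep, 650 high. Origin on the bench under the middle of the sash plane; x points level into the cabinet, y along its front, z up. Front posts 36 x 30 mm at x = 0, y = +-245 mm. A round sill bar runs along the front foot: top 24 mm above the bench, x = -37 to -15 mm. Nothing stands before the middle 220 mm of the sash.
- sash (a joint): Height of the glass sash in m above its lowest stop (lip underside 125 mm above the bench at 0); grows upward, up to 0.20. Starts between 0 and 0.03. The sash is counterweighted: it stays where it is left, and pushing it up takes about 3 to 7 N.
- sash_lip (a point): Middle of the lower front edge of the sash's lip, 46 mm before the sash plane; axes as the cabinet's; rises with the sash. The lip is a level aluminium ledge 430 mm long (y), 8 mm thick, round-edged, standing out 39 mm from the sash's bottom rail, which rises to 42 mm above the lip's flat underside; glass above it. The space under the lip is free down to the sill bar.
- height_clip: Black clip with a steel thumbscrew on the left or right front post, marking the working height; fixed, 225 to 305 mm above the bench. 56 mm wide (y), 8 mm thick (z). Origin on the post's axis, level with the clip's underside; the clip lies 18 to 30 mm before it. The sash is at the mark when the lip's underside is level with the clip's underside.
- airflow_monitor: White box 20 x 34 x 85 mm with a small display, on the front of the other front post, from 430 mm above the bench upward; origin on the post's axis at its underside. Leave alone.
- measuring_flask: Stoppered glass measuring flask with a long neck, 80 mm across, 220 mm tall, on the bench in front of the left part of the sash. Origin under its foot. Bystander.
- amber_bottle: Amber glass bottle with black cap, 68 mm across, 150 mm tall, on the bench in front of the right part of the sash. Origin under its foot. Bystander.
- beaker: Empty glass beaker 60 mm across, 80 mm tall, inside the cabinet behind the sash, left. Origin under its foot. Bystander.
- weighing_bottle: Glass weighing bottle with lid, 42 mm across, 60 mm tall, inside the cabinet behind the sash, right. Origin under its foot. Bystander.
- small_flask: Stoppered measuring flask, 60 mm across, 170 mm tall, inside the cabinet, behind the beaker. Origin under its foot. Bystander.

How it is judged:
By the outcome, as a careful person would: the job done as asked, in the order asked, and still so for the second after the job is handed in, with the robot touching nothing.
It also fails if it takes over 58 s, if anything falls off the work surface, if the arm or the gripper's body presses on something with over 40 N, if the wrist force passes 120 N, or if a joint passes its speed limit or range.

## Working session

There is one attempt and no reset: what is moved stays moved. The work goes in short steps, Python scripts to look and compute and a tool call to move; the robot and the scene stay as the last step left them, time stands still between calls to the robot, and variables do not carry over. Pictures are saved under pics/ and viewed, at most 10 in all, crops included, and the job is handed in when it is done.

Besides the shell and the picture viewer there is one more tool, called after ">>>" by a JSON object that holds its "name" and its "arguments", one argument or row to a line. play_rows: Moves the arm, as the interface text tells. Its arguments: {"type":"object","properties":{"moves":{"type":"string"},"jaw":{"type":"number"}},"required":["moves"]}

```bash
mkdir -p pics
cat > h.py <<'E'
import numpy as np, cv2
from plant import arm
def save(c,n):
    d=arm.camera(c); cv2.imwrite(f'pics/{n}.png',d['color'][:,:,::-1]); np.save(f'pics/{n}.npy',{k:v for k,v in d.items()},allow_pickle=True); return d
E
python3 - <<'E'
from h import *
for c in ['scene','top']:
    d=save(c,c+'1'); print(c,{k:v for k,v in d.items() if k!='color'})
print(arm.sense())
E
```

```text
scene {'fx': 498.7325307791091, 'fy': 498.7325307791091, 'cx': 318.6095070386901, 'cy': 196.51426135761469, 'world_from_camera': array([[ 8.30090052e-01, -5.29144017e-01,  1.75946342e-01,
         7.80859980e+02],
       [ 5.57620908e-01,  7.85937265e-01, -2.67135804e-01,
        -2.52559453e+02],
       [ 3.07052538e-03,  3.19858132e-01,  9.47460473e-01,
         1.30038102e+03],
       [ 0.00000000e+00,  0.00000000e+00,  0.00000000e+00,
         1.00000000e+00]])}
top {'fx': 381.11425185696993, 'fy': 381.11425185696993, 'cx': 320.8877812225668, 'cy': 205.28589720321838, 'world_from_camera': array([[ 4.68346744e-03,  9.88614204e-01, -1.50399540e-01,
         4.31541150e+02],
       [-9.99980749e-01,  4.01797935e-03, -4.72837767e-03,
         4.33327551e+01],
       [-4.07023908e-03,  1.50418790e-01,  9.88613990e-01,
         1.16026343e+03],
       [ 0.00000000e+00,  0.00000000e+00,  0.00000000e+00,
         1.00000000e+00]])}
{'clock': 0.1, 'joints': array([ 1.04378592,  0.41181308, -0.01274814,  1.59693739,  0.00559213,
        1.13431888, -0.08221435]), 'qd': array([-0.00141952, -0.00288124, -0.00119003, -0.00195019,  0.0016806 ,
       -0.0010975 , -0.00269286]), 'effort': array([ 3.99047436e-03, -5.89096427e+01,  6.44358359e-01, -2.91709846e+01,
       -5.38080360e-02,  1.44532500e-02,  7.24750726e-05]), 'tool_pos': array([ 276.56039079, -559.91441483,  184.10667594]), 'ee_rot': array([-6.91552744e-04,  9.73797077e-01,  2.27417532e-01, -2.02723508e-04]), 'ft_force': array([-0.46402239,  0.21034759, -0.61241098]), 'ft_torque': array([-0.02387862, -0.0264069 ,  0.05931225]), 'finger_force': 0.0, 'gripper_width': 87.88916469060916}
```

View pics/scene1.png

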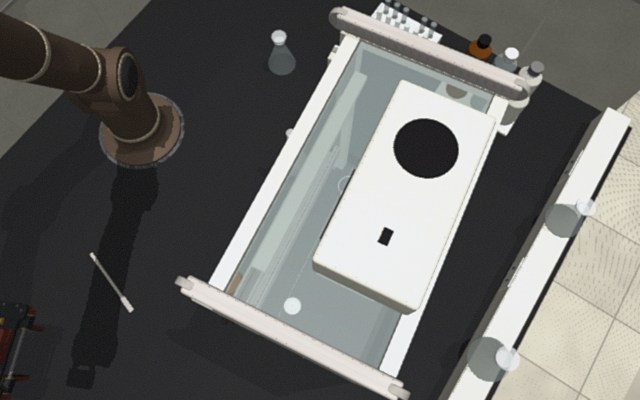

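View pics/top1.png

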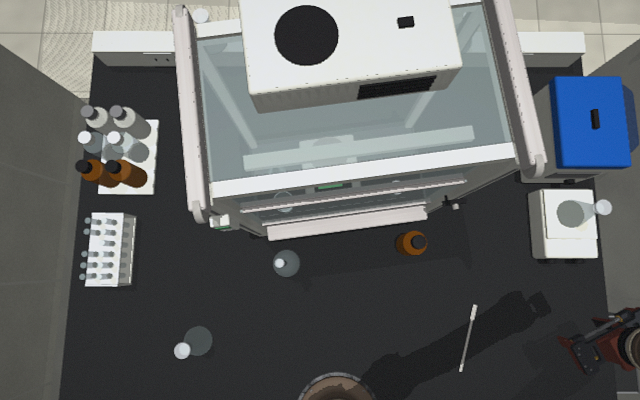

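The top view shows the cabinet ahead, slightly yawed. The lip is the bright strip from (268,235) to (427,213), the monitor is near (218,222), and a dark clip or screw is near (450,205) on the right. The flask is at (286,263) and the bottle at (411,243).

Run:
```python
import cv2
a=cv2.imread('pics/top1.png')[150:280,195:485]; cv2.imwrite('pics/c1.png',cv2.resize(a,None,fx=2.75,fy=2.75,interpolation=cv2.INTER_CUBIC))
```

```text
(no output)
```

View pics/c1.png

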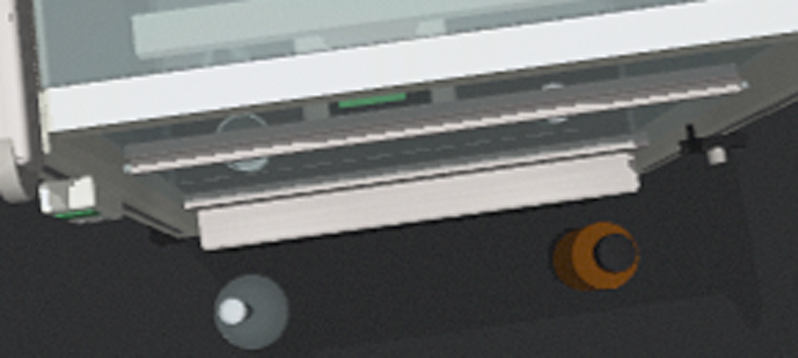

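```bash
cat >> h.py <<'E'
def proj(d,P,T=None):
    T=d['world_from_camera'] if T is None else T
    p=(np.asarray(P,float)-T[:3,3])@T[:3,:3]
    return np.c_[d['cx']-d['fx']*p[:,0]/p[:,2], d['cy']+d['fy']*p[:,1]/p[:,2]]
def ray(d,uv,z,T=None):
    T=d['world_from_camera'] if T is None else T
    v=T[:3,:3]@np.array([(uv[0]-d['cx'])/d['fx'],-(uv[1]-d['cy'])/d['fy'],-1]); o=T[:3,3]
    return o+v*(z-o[2])/v[2]
def hood(q,P):
    P=np.asarray(P,float);c,s=np.cos(q[2]),np.sin(q[2])
    return np.c_[q[0]+c*P[:,0]-s*P[:,1],q[1]+s*P[:,0]+c*P[:,1],P[:,2]]
E
python3 - <<'E'
from h import *
from scipy.optimize import least_squares
d=np.load('pics/top1.npy',allow_pickle=True).item()
C=lambda a,b:(195+a/2.75-.3,150+b/2.75-.3)
L,R=C(204,248),C(637,190)
for s in (0,.015e3,30):
    z=125+4+s
    l,r=ray(d,L,z),ray(d,R,z); print(s,l,r,np.linalg.norm(l-r),np.arctan2(-(l-r)[0],(l-r)[1]))
uv=np.array([L,R])
f=lambda q:(proj(d,hood(q,[[-46,215,129+q[3]],[-46,-215,129+q[3]]]))-uv).ravel()
r=least_squares(f,[600,0,0,10]);print(r.x,r.cost)
q=r.x
print('flask',ray(d,C(252,312),30),'bottle',ray(d,C(598,255),75))
for zc in (225,265,305): print('clip scr',zc,ray(d,C(715,155),zc), proj(d,hood(q,[[-30,-245,zc]])))
print('lip mid',hood(q,[[-46,0,125+q[3]]]))
E
```

```text
0 [493.32996356 188.30558509 129.        ] [ 552.44771877 -238.65757755  129.        ] 431.03648480084763 0.13758622824923103
15.0 [492.43122888 186.19691683 144.        ] [ 550.68910066 -234.55595339  144.        ] 424.766944832201 0.13758622824923114
30 [491.53249419 184.08824858 159.        ] [ 548.93048255 -230.45432922  159.        ] 418.49740486355427 0.137586228249231
[ 5.68234481e+02 -1.87022403e+01  1.37586228e-01  2.47981065e+00] 1.3831041453254824e-23
flask [431.38809738 149.27963677  30.        ] bottle [ 491.16836964 -210.76814644   75.        ]
clip scr 225 [ 573.22264919 -283.7813136   225.        ] [[447.33167068 206.47387297]]
clip scr 265 [ 567.16311577 -269.79107046  265.        ] [[452.789647   203.99132523]]
clip scr 305 [ 561.10358236 -255.80082731  305.        ] [[458.74653973 201.28184652]]
lip mid [[522.66918344 -25.01125779 127.47981065]]
```

>>> {"name": "play_rows", "arguments": {
  "moves": "0.005 0.03 0.018 0 0 0;0.005 0.03 0.018 0 0 0;0.005 0.03 0.018 0 0 0;0.005 0.03 0.018 0 0 0;0.005 0.03 0.018 0 0 0;0.005 0.03 0.018 0 0 0;0.005 0.03 0.018 0 0 0;0.005 0.03 0.018 0 0 0;0.005 0.03 0.018 0 0 0;0.005 0.03 0.018 0 0 0",
  "jaw": 0
}}

```text
clock: 1.1
tool_pos: [326.6, -259.0, 365.4]
ee_rot: [-0.0, 0.974, 0.227, -0.0]
ft_force: [0.3, 0.4, -0.2]
gripper_width: 11.6
finger_force: 0.0
```

Run:
```python
from h import *
s=arm.sense(); print(*[ (k,np.round(s[k],3)) for k in('clock','joints','tool_pos','ee_rot','ft_force')])
d=save('wrist','w1'); print(d['mount'],d['fx'],d['cx'],d['cy'])
```

```text
('clock', np.float64(1.1)) ('joints', array([ 0.768, -0.055, -0.201,  1.746, -0.011,  1.45 , -0.543])) ('tool_pos', array([ 326.579, -258.962,  365.354])) ('ee_rot', array([-0.   ,  0.974,  0.227, -0.   ])) ('ft_force', array([ 0.323,  0.44 , -0.232]))
[[-1.76292668e-04  9.60004757e-01  2.79983633e-01  7.63857438e+01]
 [ 9.99999852e-01  2.52989089e-05  5.42908768e-04 -1.67314272e-01]
 [ 5.14111720e-04  2.79983687e-01 -9.60004620e-01 -2.01161013e+02]
 [ 0.00000000e+00  0.00000000e+00  0.00000000e+00  1.00000000e+00]] 290.11135439135023 316.4942810519905 200.73896237430975
```

>>> {"name": "play_rows", "arguments": {
  "moves": "0 0 0 0.058 -0.1174 0;0 0 0 0.058 -0.1174 0;0 0 0 0.058 -0.1174 0;0 0 0 0.058 -0.1174 0;0 0 0 0.058 -0.1174 0;0 0 0 0.058 -0.1174 0;0 0 0 0.058 -0.1174 0"
}}

```text
clock: 1.85
tool_pos: [326.4, -261.4, 365.7]
ee_rot: [-0.099, 0.872, 0.203, 0.434]
ft_force: [0.8, 0.5, -0.8]
gripper_width: 0.2
finger_force: 0.0
```

```bash
cat >> h.py <<'E'
from scipy.spatial.transform import Rotation as Rn
def st():
    s=arm.sense(); R=Rn.from_quat(np.roll(s['ee_rot'],-1)).as_matrix()
    print(s['clock'],'q',np.round(s['joints'],3),'p',np.round(s['tool_pos'],1),'F',np.round(s['ft_force'],1)); print(np.round(R,3)); return s,R
E
python3 -c "
from h import *
st()"
```

```text
1.85 q [ 1.029 -0.02   0.316  2.076 -0.893  1.444  0.523] p [ 326.4 -261.4  365.7] F [ 0.8  0.5 -0.8]
[[ 0.541  0.44   0.716]
 [ 0.269 -0.898  0.349]
 [ 0.797  0.004 -0.604]]
```

```bash
cat > fit.py <<'E'
from h import *
from itertools import product
from scipy.optimize import least_squares
s0=arm.sense()
D=[([1.04378592,0.41181308,-0.01274814,1.59693739,0.00559213,1.13431888,-0.08221435],[276.56,-559.914,184.107],[-6.9155e-04,.973797,.2274175,-2.027e-04]),
([ 0.768, -0.055, -0.201,  1.746, -0.011,  1.45 , -0.543],[326.579,-258.962,365.354],[0,.974,.227,0]),
(s0['joints'],s0['tool_pos'],s0['ee_rot'])]
def fk(q,sg,k):
    o1,o7,d1,a,b,t,e,w=k; E=Rn.from_euler; q=np.array(q)*sg
    R=E('ZYZ',[q[0]+o1,q[1],q[2]]); p=np.array([0,0,d1])+R.apply([e,0,a])
    R=R*E('YZ',[q[3],q[4]]); p=p+R.apply([-e,0,b]); R=R*E('YZ',[q[5],q[6]+o7]); p=p+R.apply([w*np.cos(q[6]+o7),-w*np.sin(q[6]+o7),t]); return R,p
if __name__=='__main__':
  best=[]
  for s1,s3,s5,s7 in product([1,-1],repeat=4):
    sg=np.array([s1,1,s3,1,s5,1,s7])
    def f(k):
      o=[]
      for q,p,r in D:
        R,pp=fk(q,sg,k); o+=[*((R*Rn.from_quat(np.roll(r,-1)).inv()).as_rotvec()*300),*(pp-p)]
      return np.array(o)
    for o1,o7 in product([0,1.57,3.14,-1.57],[0,1.57,3.14,-1.57]):
      r=least_squares(f,[o1,o7,340,400,400,280,0,0]); best.append((r.cost,sg,r.x))
  best.sort(key=lambda b:b[0])
  for b in best[:3]: print(b[0],b[1],np.round(b[2],3))
E
python3 fit.py
```

```text
397.2893706568349 [-1  1 -1  1 -1  1 -1] [-7.80000e-02  1.50400e+00  2.39056e+02  5.53720e+02  4.41637e+02
  3.78032e+02  6.34800e+00  5.97200e+00]
397.2893706569256 [-1  1 -1  1 -1  1 -1] [-7.80000e-02  1.50400e+00  2.39056e+02  5.53720e+02  4.41637e+02
  3.78032e+02  6.34800e+00  5.97200e+00]
397.289370656965 [-1  1 -1  1 -1  1 -1] [-7.80000e-02  1.50400e+00  2.39056e+02  5.53720e+02  4.41637e+02
  3.78032e+02  6.34800e+00  5.97200e+00]
```

>>> {"name": "play_rows", "arguments": {
  "moves": "0 0 0 -0.058 0.1174 0;0 0 0 -0.058 0.1174 0;0 0 0 -0.058 0.1174 0;0 0 0 -0.058 0.1174 0;0 0 0 -0.058 0.1174 0;0 0 0 -0.058 0.1174 0;0 0 0 -0.058 0.1174 0"
}}

```text
clock: 2.55
tool_pos: [326.9, -261.0, 365.9]
ee_rot: [0.002, 0.974, 0.227, -0.002]
ft_force: [0.3, -0.1, -0.5]
gripper_width: 0.9
finger_force: 0.0
```

```bash
echo 'import json
def rec():
    s=arm.sense(); open("data.txt","a").write(json.dumps([list(s[k]) for k in ("joints","tool_pos","ee_rot")])+"\n")' >> h.py
python3 -c "
from h import *
st();rec()"
```

```text
2.55 q [ 0.761 -0.054 -0.195  1.744 -0.005  1.45  -0.546] p [ 326.9 -261.   365.9] F [ 0.3 -0.1 -0.5]
[[ 0.897  0.442 -0.002]
 [ 0.442 -0.897 -0.005]
 [-0.004  0.004 -1.   ]]
```

>>> {"name": "play_rows", "arguments": {
  "moves": "0.01 0.03 0 0 0 -0.12;0.01 0.03 0 0 0 -0.12;0.01 0.03 0 0 0 -0.12;0.01 0.03 0 0 0 -0.12;0.01 0.03 0 0 0 -0.12;0.01 0.03 0 0 0 -0.12;0.01 0.03 0 0 0 -0.12;0.01 0.03 0 0 0 -0.12;0.01 0.03 0 0 0 -0.12;0 0 0 0 0 0"
}}

```text
clock: 3.55
tool_pos: [417.2, 13.5, 364.7]
ee_rot: [-0.001, 0.952, -0.305, -0.0]
ft_force: [0.3, -0.3, 0.6]
gripper_width: 0.7
finger_force: 0.0
```

```bash
python3 -c "
from h import *
st();rec()"
```

```text
3.55 q [ 0.531 -0.036 -0.64   1.724 -0.023  1.446 -2.297] p [417.2  13.5 364.7] F [ 0.3 -0.3  0.6]
[[ 0.814 -0.581  0.   ]
 [-0.581 -0.814  0.001]
 [-0.001 -0.001 -1.   ]]
```

>>> {"name": "play_rows", "arguments": {
  "moves": "0 0 0 -0.076 -0.107 0;0 0 0 -0.076 -0.107 0;0 0 0 -0.076 -0.107 0;0 0 0 -0.076 -0.107 0;0 0 0 -0.076 -0.107 0;0 0 0 0 0 0"
}}

```text
clock: 4.15
tool_pos: [411.7, 10.3, 363.6]
ee_rot: [0.078, 0.927, -0.295, 0.218]
ft_force: [-0.3, 1.0, 0.2]
gripper_width: 0.2
finger_force: 0.0
```

```bash
cat > fit.py <<'E'
from h import *
from itertools import product
from scipy.optimize import least_squares
sg=np.array([-1,1,-1,1,-1,1,-1]);E=Rn.from_euler
def fk(q,k,full=False):
    o1,o7,d1,a,b,t,ex,fx,w,sy,ey,wy=k; q=np.array(q)*sg
    R=E('ZYZ',[q[0]+o1,q[1],q[2]]); P=[np.array([0,0,d1])]; P.append(P[0]+R.apply([ex,sy,a]))
    R=R*E('YZ',[q[3],q[4]]); P.append(P[-1]+R.apply([0,0,0])+ (R*E('z',q[4]).inv() if False else R).apply([0,0,b])+(R*E('Z',q[4]).inv()).apply([fx,ey,0]))
    R=R*E('Y',q[5]); P.append(P[-1]+R.apply([w,wy,0])); R=R*E('Z',q[6]+o7); P.append(P[-1]+R.apply([0,0,t]))
    return (R,P) if full else (R,P[-1])
D=[([1.04378592,0.41181308,-0.01274814,1.59693739,0.00559213,1.13431888,-0.08221435],[276.56,-559.914,184.107],[-6.9155e-04,.973797,.2274175,-2.027e-04]),
([ 0.768, -0.055, -0.201,  1.746, -0.011,  1.45 , -0.543],[326.579,-258.962,365.354],[0,.974,.227,0]),
([ 1.029,-0.02,0.316,2.076,-0.893,1.444,0.523],[326.4,-261.4,365.7],[-0.099, 0.872, 0.203, 0.434])]
D+=[json.loads(l) for l in open('data.txt')]
def f(k):
  o=[]
  for q,p,r in D:
    R,pp=fk(q,k); o+=[*((R*Rn.from_quat(np.roll(r,-1)).inv()).as_rotvec()*300),*(pp-p)]
  return np.r_[o,(np.array(k)[6:]-0)*.02]
def fit(): return least_squares(f,[0,1.57,365,400,390,280,0,0,0,0,0,0])
if __name__=='__main__':
  r=fit(); print(r.cost,np.round(r.x,3)); print(np.round(f(r.x)[:-6].reshape(-1,6),1))
E
python3 -c "
from h import *
st();rec()"; python3 fit.py
```

```text
4.15 q [ 0.089 -0.293 -0.478  2.011  0.29   1.163 -2.66 ] p [411.7  10.3 363.6] F [-0.3  1.   0.2]
[[ 0.731 -0.581  0.358]
 [-0.513 -0.814 -0.273]
 [ 0.45   0.016 -0.893]]
77.17053273529996 [-9.00000e-03  1.56300e+00  2.47448e+02  5.32062e+02  4.50323e+02
  3.95632e+02 -4.69500e+00 -3.68340e+01  7.80700e+00 -2.27390e+01
 -2.27390e+01  2.06200e+00]
[[ 0.  -0.  -0.3 -0.2 -1.  -0.7]
 [ 0.1  0.1  0.  -3.2  3.9  0. ]
 [-2.  -0.7 -1.2 -1.3  2.   0.9]
 [ 0.   0.  -0.3 -3.5  3.6  0. ]
 [-0.  -0.  -0.3  7.4 -2.9  0.4]
 [-0.8  0.6 -0.6  2.9  3.7 -0.7]]
```

```bash
cat > fit2.py <<'E'
from fit import *
def fk(q,k,full=False):
    d1,a,b,t,ex,fx,w,y1,y2,y3,y4=k; q=np.array(q)*sg
    R=E('ZY',[q[0],q[1]]); P=[np.array([0,0,d1])]; p=P[0]+R.apply([0,y1,0])
    R=R*E('Z',q[2]); P.append(p+R.apply([ex,y2,a])); R=R*E('Y',q[3]); p=P[-1]+R.apply([fx,y3,0]); R=R*E('Z',q[4]); P.append(p+R.apply([0,y4,b]))
    R=R*E('Y',q[5]); P.append(P[-1]+R.apply([w,0,0])); R=R*E('Z',q[6]+np.pi/2); P.append(P[-1]+R.apply([0,0,t]))
    return (R,P) if full else (R,P[-1])
def f(k):
  o=[]
  for q,p,r in D: o+=[*(fk(q,k)[1]-p)]
  return np.r_[o,(k-K0)*LAM]
K0=np.array([365,400,390,280,0,0,0,0,0,0,0.]);LAM=.01
if __name__=='__main__':
 for k0 in ([365,400,390,280,0,0,0,0,0,0,0.],[250,520,450,390,0,0,0,0,0,0,0.],[365,395,385,300,-20,-20,-15,0,0,0,0]):
  K0[:]=k0
  r=least_squares(f,k0); print(r.cost,np.round(r.x,1)); print(np.round(f(r.x)[:-11].reshape(-1,3),1).tolist())
E
python3 fit2.py
```

```text
2.213542960436347 [ 2.845e+02  5.336e+02  4.527e+02  3.970e+02 -0.000e+00  3.000e-01
 -1.000e-01 -2.950e+01 -9.100e+00 -9.100e+00 -6.000e-01]
[[-0.1, -0.0, 0.0], [0.1, 0.3, -0.0], [-0.0, -0.0, -0.0], [0.0, -0.1, -0.0], [-0.0, -0.0, -0.0], [0.1, -0.1, 0.1]]
0.1861106123146333 [ 2.843e+02  5.337e+02  4.527e+02  3.970e+02 -1.000e-01  2.000e-01
  0.000e+00 -2.940e+01 -9.200e+00 -9.200e+00 -6.000e-01]
[[-0.0, -0.1, -0.0], [0.1, 0.3, -0.0], [-0.0, -0.0, -0.0], [0.0, -0.1, -0.0], [-0.0, -0.0, -0.0], [0.0, -0.1, 0.0]]
2.151904035211322 [ 2.844e+02  5.336e+02  4.527e+02  3.970e+02 -0.000e+00  3.000e-01
 -1.000e-01 -2.950e+01 -9.200e+00 -9.200e+00 -6.000e-01]
[[-0.1, -0.0, 0.0], [0.1, 0.3, -0.0], [-0.0, -0.0, -0.0], [0.0, -0.1, -0.0], [-0.0, -0.0, -0.0], [0.1, -0.1, 0.1]]
```

```bash
cat > plan.py <<'E'
from fit2 import *
KK=np.array([284.4,533.6,452.7,397,0,.2,0,-29.4,-9.2,-9.2,-.6])
lo=np.array([-2.95,-.29,-1.47,.14,-1.03,.13,-2.86]);hi=np.array([2.95,1.99,1.44,2.54,4.17,1.85,2.86])
HQ=np.array([568.2,-18.7,.1376])
def Rt(yaw,down,roll): # roll 0: tool x up
    z=np.array([np.cos(yaw)*np.cos(down),np.sin(yaw)*np.cos(down),-np.sin(down)])
    x=np.array([0,0,1.])-z[2]*z; x/=np.linalg.norm(x)
    return Rn.from_matrix(np.c_[x,np.cross(z,x),z])*E('z',roll)
def ik(p,R,q0,m=.03):
    g=lambda q:(lambda r:np.r_[(r[1]-p)/10,(R.inv()*r[0]).as_rotvec()*30,(q-q0)*.003])(fk(q,KK))
    r=least_squares(g,np.clip(q0,lo+m+.001,hi-m-.001),bounds=(lo+m,hi-m),max_nfev=60); e=g(r.x)[:6]
    return r.x,np.abs(e).max()
E
cat > s.py <<'E'
from plan import *
rng=np.random.default_rng(0)
for hy in (0,):
  p=hood(HQ,[[-20,hy,108]])[0]
  for roll in (0,np.pi,np.pi/2,-np.pi/2):
    for down in (0,.2,.35):
      row=[]
      for yaw in np.radians([-75,-60,-45,-30,-15,0,15,30,45,60,75]):
        R=Rt(yaw,down,roll);ok=None
        for _ in range(6):
            q,e=ik(p,R,rng.uniform(lo,hi))
            if e<.05:
                P=fk(q,KK,1)[1]
                if P[1][2]>150 and P[2][2]>60: ok=q;break
        row.append('%4d'%np.degrees(yaw) if ok is not None else '   .')
      print('roll%4d down%.2f'%(np.degrees(roll),down),' '.join(row),flush=True)
E
time python3 s.py
```

```text
roll   0 down0.00  -75    .  -45  -29    .    .    .    .   45   59   75
roll   0 down0.20  -75  -59  -45    .    .    .    .   29   45   59   75
roll   0 down0.35  -75  -59  -45    .    .    .    .   29    .   59   75
roll 180 down0.00  -75  -59  -45  -29    .    .    .    .   45   59   75
roll 180 down0.20  -75  -59  -45    .    .    .    .    .   45    .    .
roll 180 down0.35  -75  -59  -45    .    .    .    .   29   45   59    .
roll  90 down0.00  -75  -59  -45  -29    .    .    .    .    .   59   75
roll  90 down0.20  -75  -59  -45    .    .    .    .    .   45   59   75
roll  90 down0.35  -75  -59  -45    .    .    .    .   29   45   59   75
roll -90 down0.00  -75  -59  -45  -29    .    .    .    .    .   59    .
roll -90 down0.20  -75  -59  -45    .    .    .    .   29   45   59   75
roll -90 down0.35  -75  -59  -45    .    .    .    .   29   45   59   75
real	0m51.725s
user	0m51.968s
sys	0m0.127s
```

```bash
cat > s2.py <<'E'
from plan import *
rng=np.random.default_rng(1)
for hy,yw in ((60,30),(60,38),(60,45),(-60,-38),(-60,-45)):
 for roll in (0,np.pi):
  for down in (.0,.12,.25):
    R=Rt(np.radians(yw),down,roll); best=None
    for _ in range(12):
        q,e=ik(hood(HQ,[[-20,hy,108]])[0],R,rng.uniform(lo,hi))
        P=fk(q,KK,1)[1]
        if e<.05 and P[1][2]>150:
            q2=q;ok=True
            for z in (150,200,250,300):
                q2,e2=ik(hood(HQ,[[-20,hy,z]])[0],R,q2); ok&=e2<.05
            m=min((q-lo).min(),(hi-q).min())
            if ok and (best is None or m>best[0]): best=(m,q,q2,P)
    if best: print(yw,'roll%4d down%.2f'%(np.degrees(roll),down),'m%.2f'%best[0],np.round(best[1],2),np.round(best[2],2),'elb',best[3][1].round(),'wr',best[3][2].round(),flush=True)
E
python3 s2.py
```

```text
-45 roll   0 down0.00 m0.18 [-0.7   1.07 -0.08  2.36  1.6   1.65  1.29] [-0.7   0.52 -0.08  2.46  1.59  1.61  1.73] elb [383. 270. 542.] wr [276. 200. 108.]
-45 roll   0 down0.12 m0.13 [-0.73  0.94 -0.04  2.41  1.63  1.49  1.37] [-0.74  0.39 -0.02  2.45  1.56  1.46  1.88] elb [348. 257. 599.] wr [278. 198. 156.]
-45 roll   0 down0.25 m0.12 [-0.44  0.82 -0.34  2.42  1.68  1.57  1.53] [-0.37  0.28 -0.4   2.39  1.52  1.43  2.07] elb [371. 132. 647.] wr [285. 191. 206.]
-45 roll 180 down0.00 m0.17 [-0.77  1.07 -0.    2.37  1.59  1.58 -1.86] [-0.79  0.52  0.03  2.46  1.59  1.56 -1.42] elb [364. 296. 542.] wr [276. 200. 108.]
-45 roll 180 down0.12 m0.14 [-0.58  0.94 -0.2   2.4   1.65  1.63 -1.75] [-0.55  0.39 -0.24  2.44  1.57  1.54 -1.25] elb [384. 205. 596.] wr [278. 198. 156.]
-45 roll 180 down0.25 m0.12 [-0.45  0.82 -0.32  2.42  1.68  1.56 -1.61] [-0.38  0.28 -0.39  2.4   1.52  1.43 -1.07] elb [369. 135. 648.] wr [285. 191. 206.]
```

```bash
cat > s3.py <<'E'
from plan import *
rng=np.random.default_rng(1)
for hy in (-95,):
 for yw in (-28,-33,-38):
  for roll in (0,np.pi,np.pi/2,-np.pi/2):
   for down in (-.05,.03,.1):
    R=Rt(np.radians(yw),down,roll); best=None
    for _ in range(10):
        q,e=ik(hood(HQ,[[-24,hy,106]])[0],R,rng.uniform(np.r_[-1.5,.5,-1.4,2,.8,.8,-2.8],np.r_[1.5,1.6,1.4,2.5,4,1.8,2.8]))
        P=fk(q,KK,1)[1]
        if e<.05 and P[1][2]>150:
            q2=q;ok=True
            for z in (150,200,250,300):
                q2,e2=ik(hood(HQ,[[-24,hy,z]])[0],R,q2); ok&=e2<.05
            m=min((q-lo).min(),(hi-q).min())
            if (best is None or m+ok>best[0]): best=(m+ok,q,q2,P)
    if best: print(yw,'roll%4d down%.2f'%(np.degrees(roll),down),'m%.2f'%best[0],np.round(best[1],2),np.round(best[2],2),'elb',best[3][1].round(),'wr',best[3][2].round(),flush=True)
E
time python3 s3.py
```

```text
-38 roll   0 down-0.05 m0.07 [-0.81  1.22  0.15  2.47  1.74  1.58  1.01] [-0.3   0.59 -0.43  2.51  1.79  1.82  1.7 ] elb [375. 335. 467.] wr [245. 128.  86.]
-38 roll   0 down0.03 m0.04 [-0.52  1.11 -0.14  2.5   1.83  1.79  1.17] [-0.04  0.54 -0.72  2.51  1.82  1.82  1.85] elb [434. 202. 522.] wr [245. 128. 118.]
-38 roll 180 down-0.05 m0.07 [-0.75  1.21  0.09  2.47  1.75  1.64 -2.12] [-0.3   0.59 -0.43  2.51  1.79  1.82 -1.44] elb [391. 313. 473.] wr [245. 128.  86.]
-38 roll 180 down0.03 m0.03 [-0.73  1.12  0.07  2.51  1.8   1.58 -2.06] [-0.04  0.54 -0.72  2.51  1.82  1.82 -1.29] elb [384. 292. 517.] wr [245. 128. 118.]
-38 roll  90 down-0.05 m0.08 [-0.65  1.2  -0.    2.46  1.77  1.74 -0.51] [-0.3   0.59 -0.43  2.51  1.79  1.82  0.13] elb [419. 270. 479.] wr [245. 128.  86.]
-38 roll  90 down0.03 m0.03 [-0.72  1.12  0.07  2.51  1.8   1.59 -0.49] [-0.04  0.54 -0.72  2.51  1.82  1.82  0.28] elb [385. 289. 517.] wr [245. 128. 118.]
-38 roll -90 down-0.05 m0.07 [-0.69  1.2   0.04  2.47  1.76  1.7   2.62] [-1.54  1.26  1.27  2.51  1.85  0.51  2.83] elb [408. 287. 477.] wr [245. 128.  86.]
-38 roll -90 down0.03 m0.03 [-0.7   1.12  0.05  2.51  1.8   1.61  2.66] [-1.59  1.23  1.41  2.51  1.99  0.35  2.83] elb [391. 281. 519.] wr [245. 128. 118.]
real	0m41.861s
user	0m40.998s
sys	0m0.293s
```

```bash
cat > s4.py <<'E'
from plan import *
rng=np.random.default_rng(2)
HY=-105
def pose(hx,z,down,yw=-43): return hood(HQ,[[hx,HY,z]])[0],Rt(np.radians(yw),down,np.pi/2)
for yw in (-40,-43,-46):
  best=None
  for _ in range(8):
    q,e=ik(*pose(-90,104,.03,yw),rng.uniform([-1.2,.7,-.5,2,1.2,1.2,-1],[.2,1.4,.5,2.5,2.1,1.8,0]))
    if e>.05: continue
    Q=[q];es=[]
    for hx,z,dn in ((-26,104,.03),(-26,125,.03),(-26,160,-.04),(-26,200,-.12),(-26,240,-.18),(-26,280,-.24),(-26,300,-.26),(-120,300,-.2)):
        q,e=ik(*pose(hx,z,dn,yw),q); Q.append(q); es.append(e)
    m=min(min((x-lo).min(),(hi-x).min()) for x in Q)-sum(np.array(es)>.05)
    if best is None or m>best[0]: best=(m,Q,es)
  if best:
    print(yw,best[0].round(3),np.round(best[2],2)); print(np.round(best[1],2))
    print('elb',fk(best[1][0],KK,1)[1][1].round(),'wr',fk(best[1][0],KK,1)[1][2].round())
    if yw==-43: np.save('Q.npy',best[1])
qa=np.load('Q.npy')[0]; qs=arm.sense()['joints']
hb=np.array([431,149.])
for f in np.linspace(0,1,11):
    q=qs+(qa-qs)*f; R,P=fk(q,KK,1); seg=np.linspace(P[-1],P[2],30)
    fo=np.linspace(P[2],P[1],40); lowp=fo[fo[:,2]<270]; s2=seg[seg[:,2]<330]
    dd=lambda a:np.linalg.norm(a[:,:2]-hb,axis=1).min().round() if len(a) else None
    print(f.round(1),'tcp',P[-1].round(),'z',R.as_matrix()[:,2].round(2),'wr',P[2].round(),'elb',P[1].round(),'flask d hand',dd(s2),'fore',dd(lowp))
E
python3 s4.py
```

```text
-46 -0.97 [0.   0.   0.   0.   0.   0.   0.   3.33]
[[-0.54  1.14 -0.24  2.51  1.59  1.8  -0.47]
 [-0.49  1.06 -0.18  2.4   1.71  1.75 -0.28]
 [-0.49  1.01 -0.19  2.42  1.71  1.74 -0.25]
 [-0.52  0.98 -0.16  2.43  1.69  1.78 -0.25]
 [-0.55  0.96 -0.11  2.44  1.67  1.81 -0.24]
 [-0.59  0.91 -0.06  2.45  1.66  1.82 -0.22]
 [-0.64  0.87  0.02  2.46  1.66  1.82 -0.19]
 [-0.66  0.83  0.04  2.47  1.67  1.82 -0.17]
 [-0.73  0.81 -0.08  2.51  1.4   1.82 -0.21]]
elb [436. 216. 507.] wr [218. 150. 116.]Traceback (most recent call last):
  File "s4.py", line 19, in <module>
    qa=np.load('Q.npy')[0]; qs=arm.sense()['joints']
       ~~~~~~~^^^^^^^^^
    fid = stack.enter_context(open(os.fspath(file), "rb"))
                              ~~~~^^^^^^^^^^^^^^^^^^^^^^^
FileNotFoundError: [Errno 2] No such file or directory: 'Q.npy'
```

```bash
cat > s4.py <<'E'
from plan import *
rng=np.random.default_rng(2)
def pose(hx,hy,z,down,yw): return hood(HQ,[[hx,hy,z]])[0],Rt(np.radians(yw),down,np.pi/2)
hb=np.array([431,149.]);bb=np.array([491,-211.])
def rep(q):
    R,P=fk(q,KK,1); seg=np.linspace(P[-1],P[2],60); seg=seg+0
    fo=np.linspace(P[2],P[1],40); lowp=fo[fo[:,2]<290]; s2=seg[seg[:,2]<330]
    dd=lambda a,c:np.linalg.norm(a[:,:2]-c,axis=1).min().round() if len(a) else None
    return ('tcp',P[-1].round(),'z',R.as_matrix()[:,2].round(2),'wr',P[2].round(),'elb',P[1].round(),'flask hand',dd(s2,hb),'fore',dd(lowp,hb),'bottle',dd(s2,bb))
if __name__=='__main__':
 best=None
 for yw in (-43,-46):
  for _ in range(8):
    q,e=ik(*pose(-85,-115,104,.03,yw-9),rng.uniform([-1.2,.7,-.5,2,1.2,1.2,-1],[.2,1.4,.5,2.5,2.1,1.8,0]))
    if e>.05: continue
    Q=[q];es=[e]
    for hx,hy,z,dn,y in ((-26,-100,104,.03,yw),(-26,-100,125,.03,yw),(-26,-100,160,-.04,yw),(-26,-100,200,-.12,yw),(-26,-100,240,-.18,yw),(-26,-100,290,-.24,yw),(-85,-115,280,-.24,yw-9)):
        q,e=ik(*pose(hx,hy,z,dn,y),q); Q.append(q); es.append(e)
    m=min(min((x-lo).min(),(hi-x).min()) for x in Q)-sum(np.array(es)>.05)
    if best is None or m>best[0]: best=(m,Q,es,yw)
 print(best[0],best[3],np.round(best[2],2)); 
 for q in best[1]: print(np.round(q,2),*rep(q))
 np.save('Q.npy',best[1])
 qa=best[1][0]; qs=arm.sense()['joints']; print()
 for f in np.linspace(0,1,11): print(f.round(1),*rep(qs+(qa-qs)*f))
E
python3 s4.py
```

```text
0.06405253602347116 -46 [0. 0. 0. 0. 0. 0. 0. 0.]
[-0.72  1.06 -0.01  2.4   1.47  1.51 -0.32] tcp [ 500. -144.  104.] z [ 0.57 -0.82 -0.03] wr [272. 181. 116.] elb [374. 279. 546.] flask hand 112.0 fore 138.0 bottle 67.0
[-0.72  1.06  0.04  2.41  1.66  1.53 -0.33] tcp [ 556. -121.  104.] z [ 0.69 -0.72 -0.03] wr [281. 164. 116.] elb [377. 277. 544.] flask hand 98.0 fore 127.0 bottle 111.0
[-0.72  1.01  0.04  2.43  1.66  1.53 -0.3 ] tcp [ 556. -121.  125.] z [ 0.69 -0.72 -0.03] wr [281. 164. 137.] elb [365. 268. 570.] flask hand 98.0 fore 132.0 bottle 111.0
[-0.75  0.99  0.08  2.44  1.64  1.57 -0.29] tcp [ 556. -121.  160.] z [ 0.69 -0.72  0.04] wr [281. 164. 144.] elb [354. 274. 577.] flask hand 98.0 fore 136.0 bottle 111.0
[-0.77  0.97  0.11  2.45  1.62  1.61 -0.28] tcp [ 556. -121.  200.] z [ 0.69 -0.71  0.12] wr [282. 162. 152.] elb [342. 280. 586.] flask hand 98.0 fore 139.0 bottle 111.0
[-0.79  0.93  0.15  2.46  1.62  1.64 -0.25] tcp [ 556. -121.  240.] z [ 0.68 -0.71  0.18] wr [285. 160. 169.] elb [328. 277. 604.] flask hand 98.0 fore 141.0 bottle 111.0
[-0.81  0.86  0.19  2.48
[... 1041 characters left out ...]
.  26. 779.] flask hand 75.0 fore None bottle 108.0
0.6 tcp [ 414. -165.  146.] z [ 0.07 -0.88 -0.46] wr [387. 186. 329.] elb [260.  68. 747.] flask hand 41.0 fore None bottle 90.0
0.7 tcp [ 430. -175.  135.] z [ 0.16 -0.93 -0.33] wr [367. 195. 266.] elb [306. 116. 707.] flask hand 55.0 fore 79.0 bottle 71.0
0.8 tcp [ 452. -175.  126.] z [ 0.28 -0.94 -0.21] wr [339. 197. 208.] elb [341. 169. 660.] flask hand 74.0 fore 101.0 bottle 53.0
0.9 tcp [ 476. -164.  117.] z [ 0.43 -0.9  -0.1 ] wr [307. 193. 158.] elb [364. 224. 606.] flask hand 93.0 fore 120.0 bottle 49.0
1.0 tcp [ 500. -144.  104.] z [ 0.57 -0.82 -0.03] wr [272. 181. 116.] elb [374. 279. 546.] flask hand 112.0 fore 138.0 bottle 67.0
```

```bash
cat > s5.py <<'E'
from s4 import *
Q=np.load('Q.npy'); qs=arm.sense()['joints']
zt=np.array([.5,-.85,-.08]);zt/=np.linalg.norm(zt)
tcp=np.array([245,225,300])+397*zt
qv,e=ik(tcp,Rt(np.arctan2(zt[1],zt[0]),np.arcsin(-zt[2]),np.pi/2),Q[0]); print(e,qv.round(2))
N1=24;path=[qs+(qv-qs)*f for f in np.linspace(0,1,N1+1)]
def rows(qa,qb,N):
    L=[qa+(qb-qa)*f for f in np.linspace(0,1,N+1)]; T=[fk(q,KK) for q in L]; o=[]
    for (R0,p0),(R1,p1) in zip(T,T[1:]): o.append(np.r_[(p1-p0)/1000,(R1*R0.inv()).as_rotvec()])
    return L,np.array(o)
L,o=rows(qs,qv,N1)
for q in L[::3]: print(*rep(q))
print(np.abs(o[:,:3]).max(),np.linalg.norm(o[:,3:],axis=1).max(),np.linalg.norm(o[:,:3],axis=1).max())
print('; '.join(' '.join('%.3f'%v for v in r) for r in o))
L,o=rows(qv,Q[0],8)
for q in L[::2]: print(*rep(q))
E
python3 s5.py
```

```text
2.066874643436068e-05 [-0.85  0.52 -0.04  2.48  1.21  1.56  0.13]
tcp [412.  10. 364.] z [ 0.36 -0.27 -0.89] wr [270. 119. 718.] elb [-153.  -24.  797.] flask hand None fore None bottle None
tcp [396. -22. 311.] z [ 0.24 -0.37 -0.9 ] wr [300. 125. 666.] elb [-97. -41. 809.] flask hand 169.0 fore None bottle 211.0
tcp [382. -54. 270.] z [ 0.15 -0.49 -0.86] wr [320. 140. 611.] elb [-39. -44. 816.] flask hand 181.0 fore None bottle 191.0
tcp [372. -85. 242.] z [ 0.1  -0.61 -0.78] wr [331. 159. 553.] elb [ 18. -35. 818.] flask hand 182.0 fore None bottle 174.0
tcp [ 370. -112.  228.] z [ 0.1  -0.73 -0.67] wr [330. 179. 495.] elb [ 72. -12. 814.] flask hand 170.0 fore None bottle 157.0
tcp [ 377. -132.  226.] z [ 0.15 -0.83 -0.54] wr [319. 198. 440.] elb [119.  21. 805.] flask hand 149.0 fore None bottle 139.0
tcp [ 393. -141.  234.] z [ 0.23 -0.89 -0.39] wr [300. 213. 388.] elb [158.  65. 791.] flask hand 120.0 fore None bottle 120.0
tcp [ 417. -137.  249.] z [ 0.36 -0.9  -0.23] wr [275. 222. 341.] elb [186. 117. 772.] flask hand 118.0 fore None bottle 104.0
tcp [ 446. -116.  268.] z [ 0
[... 1049 characters left out ...]
07 0.006 -0.114 0.120 0.075; 0.010 0.009 0.006 -0.120 0.117 0.071
tcp [ 446. -116.  268.] z [ 0.51 -0.86 -0.08] wr [245. 225. 300.] elb [203. 174. 748.] flask hand 122.0 fore None bottle 105.0
tcp [ 466. -117.  236.] z [ 0.52 -0.85 -0.05] wr [259. 221. 256.] elb [249. 211. 708.] flask hand 109.0 fore 187.0 bottle 98.0
tcp [ 483. -121.  197.] z [ 0.54 -0.84 -0.03] wr [268. 212. 209.] elb [294. 241. 661.] flask hand 103.0 fore 173.0 bottle 90.0
tcp [ 494. -130.  153.] z [ 0.56 -0.83 -0.02] wr [273. 199. 163.] elb [336. 264. 606.] flask hand 103.0 fore 156.0 bottle 81.0
tcp [ 500. -144.  104.] z [ 0.57 -0.82 -0.03] wr [272. 181. 116.] elb [374. 279. 546.] flask hand 112.0 fore 138.0 bottle 67.0
```

>>> {"name": "play_rows", "arguments": {
  "moves": "-0.004 -0.008 -0.014 -0.06 0.064 0.094;-0.004 -0.008 -0.013 -0.058 0.067 0.095;-0.004 -0.008 -0.013 -0.058 0.067 0.095;-0.004 -0.008 -0.012 -0.057 0.069 0.096;-0.004 -0.008 -0.011 -0.056 0.071 0.097;-0.003 -0.008 -0.01 -0.055 0.073 0.097;-0.003 -0.008 -0.009 -0.054 0.075 0.097;-0.003 -0.008 -0.009 -0.053 0.077 0.097;-0.003 -0.008 -0.008 -0.053 0.078 0.097;-0.002 -0.008 -0.007 -0.053 0.08 0.097"
}}

```text
clock: 5.15
tool_pos: [377.9, -74.4, 258.0]
ee_rot: [0.295, 0.918, 0.265, -0.026]
ft_force: [0.3, -0.5, 0.0]
gripper_width: 0.4
finger_force: 0.0
```

```bash
cat > go.py <<'E'
import sys
from s4 import *
from scipy.spatial.transform import Slerp
def rows(qb,N):
    qs=arm.sense()['joints']; L=[qs+(qb-qs)*f for f in np.linspace(0,1,N+1)]; T=[fk(q,KK) for q in L]
    print('now',qs.round(2),*rep(qs)); 
    o=[np.r_[(p1-p0)/1000,(R1*R0.inv()).as_rotvec()] for (R0,p0),(R1,p1) in zip(T,T[1:])]
    for q in L[::max(1,N//3)][1:]: print(*rep(q))
    print('; '.join(' '.join('%.3f'%v for v in r) for r in o))
QV=np.array([-0.85,0.52,-0.04,2.48,1.21,1.56,0.13])
E
python3 -c "
from go import *
rows(QV,22)"
```

```text
now [-0.03 -0.02 -0.49  2.13  0.58  1.3  -1.77] tcp [378. -74. 258.] z [ 0.11 -0.56 -0.82] wr [335. 146. 586.] elb [ -8. -38. 818.] flask hand 189.0 fore None bottle 177.0
tcp [ 371. -121.  225.] z [ 0.09 -0.75 -0.65] wr [336. 178. 483.] elb [ 90. -13. 812.] flask hand 166.0 fore None bottle 150.0
tcp [ 392. -145.  229.] z [ 0.22 -0.89 -0.4 ] wr [306. 209. 387.] elb [165.  57. 790.] flask hand 118.0 fore None bottle 119.0
tcp [ 438. -126.  262.] z [ 0.46 -0.88 -0.12] wr [254. 223. 308.] elb [203. 158. 754.] flask hand 122.0 fore None bottle 101.0
-0.003 -0.007 -0.007 -0.047 0.082 0.096; -0.002 -0.007 -0.006 -0.047 0.083 0.096; -0.002 -0.007 -0.006 -0.048 0.085 0.095; -0.001 -0.007 -0.005 -0.048 0.087 0.094; -0.001 -0.006 -0.004 -0.049 0.088 0.093; 0.000 -0.006 -0.003 -0.050 0.089 0.092; 0.001 -0.006 -0.002 -0.052 0.091 0.090; 0.001 -0.005 -0.002 -0.053 0.092 0.089; 0.002 -0.005 -0.001 -0.055 0.093 0.087; 0.002 -0.004 -0.000 -0.057 0.094 0.085; 0.003 -0.004 0.001 -0.059 0.094 0.083; 0.004 -0.003 0.001 -0.061 0.095 0.080; 0.004 -0.002 0.002 -0.064 0.095 0.078; 0.005 -0.001 0.003 -0.066 0.095 0.076; 0.005 -0.000 0.003 -0.069 0.095 0.073; 0.006 0.001 0.004 -0.072 0.094 0.071; 0.006 0.002 0.004 -0.075 0.094 0.068; 0.007 0.003 0.005 -0.078 0.093 0.065; 0.007 0.004 0.005 -0.082 0.091 0.063; 0.007 0.005 0.005 -0.085 0.089 0.060; 0.007 0.006 0.006 -0.088 0.087 0.057; 0.007 0.007 0.006 -0.092 0.085 0.055
```

The arm tracks the model well, so I'll continue along the planned path.

>>> {"name": "play_rows", "arguments": {
  "moves": "-0.003 -0.007 -0.007 -0.047 0.082 0.096; -0.002 -0.007 -0.006 -0.047 0.083 0.096; -0.002 -0.007 -0.006 -0.048 0.085 0.095; -0.001 -0.007 -0.005 -0.048 0.087 0.094; -0.001 -0.006 -0.004 -0.049 0.088 0.093; 0 -0.006 -0.003 -0.05 0.089 0.092; 0.001 -0.006 -0.002 -0.052 0.091 0.09; 0.001 -0.005 -0.002 -0.053 0.092 0.089; 0.002 -0.005 -0.001 -0.055 0.093 0.087; 0.002 -0.004 0 -0.057 0.094 0.085; 0.003 -0.004 0.001 -0.059 0.094 0.083; 0.004 -0.003 0.001 -0.061 0.095 0.08"
}}

```text
clock: 6.35
tool_pos: [381.3, -141.6, 224.0]
ee_rot: [0.319, 0.409, 0.757, -0.397]
ft_force: [0.2, 0.2, 0.3]
gripper_width: 0.7
finger_force: 0.0
```

```bash
python3 -c "
from go import *
rows(QV,12)"
```

```text
now [-0.16  0.31 -0.6   2.3   0.96  1.54 -0.78] tcp [ 381. -142.  224.] z [ 0.16 -0.86 -0.48] wr [318. 201. 415.] elb [174.  -9. 790.] flask hand 135.0 fore None bottle 130.0
tcp [ 400. -144.  226.] z [ 0.26 -0.9  -0.36] wr [299. 212. 369.] elb [202.  43. 778.] flask hand 111.0 fore None bottle 113.0
tcp [ 422. -137.  241.] z [ 0.37 -0.9  -0.22] wr [274. 220. 330.] elb [213. 105. 764.] flask hand 118.0 fore None bottle 101.0
tcp [ 445. -118.  268.] z [ 0.5  -0.86 -0.08] wr [245. 223. 299.] elb [204. 174. 747.] flask hand 123.0 fore None bottle 104.0
0.004 -0.001 -0.001 -0.049 0.080 0.068; 0.005 -0.001 0.000 -0.051 0.080 0.066; 0.005 -0.000 0.001 -0.054 0.080 0.065; 0.005 0.000 0.002 -0.057 0.079 0.063; 0.005 0.001 0.002 -0.060 0.078 0.061; 0.005 0.001 0.003 -0.063 0.077 0.059; 0.006 0.002 0.004 -0.066 0.076 0.057; 0.006 0.003 0.005 -0.068 0.075 0.055; 0.006 0.003 0.006 -0.071 0.073 0.052; 0.006 0.004 0.006 -0.074 0.071 0.050; 0.006 0.005 0.007 -0.077 0.069 0.047; 0.006 0.006 0.008 -0.080 0.066 0.045
```

>>> {"name": "play_rows", "arguments": {
  "moves": "0.004 -0.001 -0.001 -0.049 0.08 0.068; 0.005 -0.001 0 -0.051 0.08 0.066; 0.005 0 0.001 -0.054 0.08 0.065; 0.005 0 0.002 -0.057 0.079 0.063; 0.005 0.001 0.002 -0.06 0.078 0.061; 0.005 0.001 0.003 -0.063 0.077 0.059; 0.006 0.002 0.004 -0.066 0.076 0.057; 0.006 0.003 0.005 -0.068 0.075 0.055; 0.006 0.003 0.006 -0.071 0.073 0.052; 0.006 0.004 0.006 -0.074 0.071 0.05; 0.006 0.005 0.007 -0.077 0.069 0.047; 0.006 0.006 0.008 -0.08 0.066 0.045;0 0 0 0 0 0"
}}

```text
clock: 7.65
tool_pos: [446.6, -118.7, 266.9]
ee_rot: [0.175, -0.193, 0.712, -0.653]
ft_force: [-0.3, 0.2, -0.8]
gripper_width: 0.4
finger_force: 0.0
```

```bash
python3 -c "
from go import *
Q=np.load('Q.npy'); rows(Q[0],10)
s,R=st()
d=save('wrist','w2')"
```

```text
now [-0.41  0.57 -0.55  2.45  1.25  1.82  0.09] tcp [ 446. -119.  267.] z [ 0.5  -0.86 -0.09] wr [248. 223. 302.] elb [284.  81. 730.] flask hand 121.0 fore None bottle 103.0
tcp [ 466. -120.  206.] z [ 0.51 -0.85 -0.1 ] wr [262. 219. 244.] elb [328. 137. 684.] flask hand 109.0 fore 173.0 bottle 94.0
tcp [ 481. -127.  154.] z [ 0.53 -0.84 -0.08] wr [269. 207. 186.] elb [358. 197. 629.] flask hand 106.0 fore 152.0 bottle 84.0
tcp [ 495. -139.  114.] z [ 0.56 -0.83 -0.05] wr [272. 189. 132.] elb [373. 259. 568.] flask hand 109.0 fore 139.0 bottle 72.0
0.007 0.000 -0.021 0.005 0.003 0.004; 0.006 -0.000 -0.021 0.002 0.001 0.005; 0.006 -0.001 -0.020 -0.000 0.000 0.005; 0.005 -0.002 -0.019 -0.002 -0.001 0.006; 0.005 -0.002 -0.017 -0.004 -0.003 0.007; 0.005 -0.003 -0.016 -0.006 -0.004 0.008; 0.005 -0.004 -0.015 -0.008 -0.006 0.010; 0.005 -0.004 -0.013 -0.009 -0.007 0.011; 0.005 -0.005 -0.012 -0.011 -0.008 0.013; 0.005 -0.005 -0.010 -0.012 -0.010 0.014
7.65 q [-0.406  0.572 -0.555  2.448  1.246  1.819  0.086] p [ 446.6 -118.7  266.9] F [-0.3  0.2 -0.8]
[[-0.864 -0.047  0.501]
 [-0.503  0.074 -0.861]
 [ 0.004 -0.996 -0.087]]
```

View pics/w2.png

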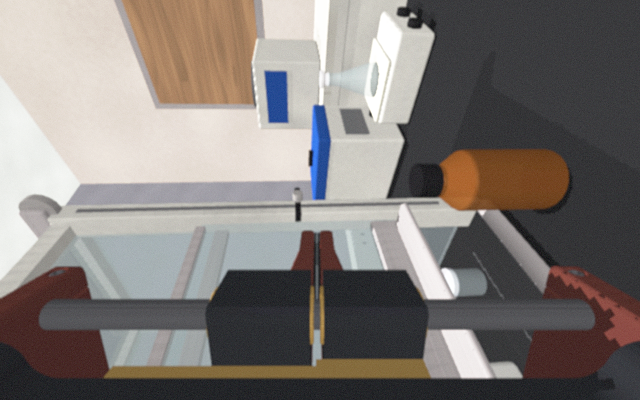

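The picture is rolled so that right is down in the world. The clip is at about (297,210) with its screw at (297,190). The lip runs from about (400,205) to (500,378), and the bottle is on the right. I'll enlarge it.

Run:
```python
import cv2
a=cv2.imread('pics/w2.png')[175:325,270:480]; cv2.imwrite('pics/c2.png',cv2.resize(a,None,fx=3.8,fy=3.8,interpolation=cv2.INTER_CUBIC))
```

```text
(no output)
```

View pics/c2.png

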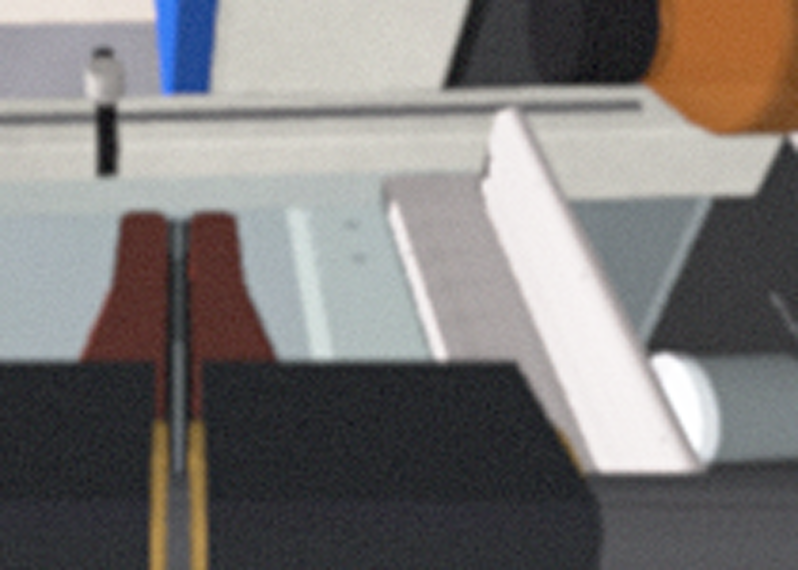

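```bash
cat > est.py <<'E'
from h import *
from scipy.optimize import least_squares
t=np.load('pics/top1.npy',allow_pickle=True).item(); w=np.load('pics/w2.npy',allow_pickle=True).item()
R=Rn.from_quat(np.roll([0.175,-0.193,0.712,-0.653],-1)).as_matrix()
A=np.eye(4);A[:3,:3]=R;A[:3,3]=[446.6,-118.7,266.9]; W=A@w['mount']; print([k for k in w])
Ct=lambda a,b:(195+a/2.75-.3,150+b/2.75-.3); Cw=lambda a,b:(270+a/3.8-.4,175+b/3.8-.4)
ut=np.array([Ct(204,248),Ct(637,190)]); uw=np.array([Cw(516,113),Cw(485,186),Cw(118,140),Cw(106,176)])
def f(q):
    x=hood(q,[[-46,215,131+q[3]],[-46,-215,131+q[3]]]); a=proj(t,x)-ut
    z=proj(w,hood(q,[[-46,-215,130+q[3]],[-7,-215,133+q[3]],[-21,-245,q[4]],[-24,-217,q[4]+4]]),W)-uw
    z[2,1]*=.2
    e=np.array(Cw(700,465)); ln=proj(w,hood(q,[[-46,-215,130+q[3]],[-46,100,130+q[3]]]),W); dl=ln[1]-ln[0]; n=np.array([-dl[1],dl[0]])/np.linalg.norm(dl)
    return np.r_[a.ravel()*1.5,z.ravel(),(e-ln[0])@n]
r=least_squares(f,[568,-19,.1376,5,270]); print(np.round(r.x,3)); print(np.round(r.fun,1))
E
python3 est.py
```

```text
['color', 'fx', 'fy', 'cx', 'cy', 'mount']
[ 5.68846e+02 -1.71610e+01  1.44000e-01  5.81600e+00  2.74177e+02]
[-1.   0.2 -0.  -1.4  0.4 -0.4  0.2  2.1 -0.5 -1.   0.4 -2.7 -0.2]
```

>>> {"name": "play_rows", "arguments": {
  "moves": "0.007 0 -0.02 0.005 0.003 0.004; 0.006 0 -0.02 0.002 0.001 0.005; 0.006 -0.001 -0.019 0 0 0.005; 0.005 -0.002 -0.018 -0.002 -0.001 0.006; 0.005 -0.002 -0.016 -0.004 -0.003 0.007; 0.005 -0.003 -0.015 -0.006 -0.004 0.008; 0 0 0 0 0 0"
}}

```text
clock: 8.4
tool_pos: [480.7, -126.6, 157.7]
ee_rot: [0.189, -0.203, 0.707, -0.651]
ft_force: [0.1, 0.2, 0.2]
gripper_width: 0.7
finger_force: 0.0
```

```bash
python3 -c "
from go import *
Q=np.load('Q.npy'); rows(Q[0],6)
s,R=st()"
```

```text
now [-0.41  0.89 -0.44  2.41  1.4   1.8  -0.16] tcp [ 481. -127.  158.] z [ 0.53 -0.84 -0.08] wr [270. 208. 190.] elb [396. 133. 619.] flask hand 105.0 fore 139.0 bottle 85.0
tcp [ 485. -131.  131.] z [ 0.54 -0.84 -0.07] wr [270. 201. 161.] elb [396. 181. 595.] flask hand 107.0 fore 134.0 bottle 80.0
tcp [ 491. -138.  113.] z [ 0.56 -0.83 -0.06] wr [270. 191. 136.] elb [389. 230. 571.] flask hand 110.0 fore 133.0 bottle 73.0
tcp [ 500. -144.  104.] z [ 0.57 -0.82 -0.03] wr [272. 181. 116.] elb [374. 279. 546.] flask hand 112.0 fore 138.0 bottle 67.0
0.002 -0.002 -0.014 -0.005 0.003 0.007; 0.002 -0.003 -0.012 -0.006 0.000 0.007; 0.003 -0.003 -0.010 -0.007 -0.003 0.008; 0.003 -0.003 -0.008 -0.008 -0.006 0.008; 0.004 -0.003 -0.006 -0.009 -0.009 0.009; 0.005 -0.003 -0.003 -0.009 -0.012 0.010
8.4 q [-0.413  0.887 -0.439  2.41   1.401  1.805 -0.158] p [ 480.7 -126.6  157.7] F [0.1 0.2 0.2]
[[-0.846 -0.042  0.531]
 [-0.533  0.07  -0.843]
 [-0.002 -0.997 -0.082]]
```

>>> {"name": "play_rows", "arguments": {
  "moves": "0.002 -0.002 -0.012 -0.006 0.003 0.007; 0.002 -0.003 -0.01 -0.008 0 0.007; 0.003 -0.003 -0.008 -0.009 -0.003 0.008; 0.003 -0.003 -0.007 -0.01 -0.006 0.008; 0.004 -0.003 -0.006 -0.012 -0.009 0.009; 0.005 -0.003 -0.005 -0.013 -0.012 0.01;0 0 0 0 0 0"
}}

```text
clock: 9.1
tool_pos: [500.7, -142.0, 110.8]
ee_rot: [0.21, -0.219, 0.678, -0.669]
ft_force: [-0.5, -0.0, 0.2]
gripper_width: 0.2
finger_force: 0.0
```

```bash
python3 -c "
from go import *
HQ=np.array([568.8,-17.2,.143])
s,R=st(); print(s['joints']-lo,hi-s['joints'])
p=s['tool_pos']; c,sn=np.cos(HQ[2]),np.sin(HQ[2]); dd=p[:2]-HQ[:2]; print('hood xy',c*dd[0]+sn*dd[1],-sn*dd[0]+c*dd[1])
yaw=np.arctan2(R[1,2],R[0,2]);print(np.degrees(yaw))
q=s['joints']
for hx,hy,z,dn,yw in ((-26,-100,109,.0,-46),(-26,-100,140,.0,-46),(-26,-100,200,-.1,-46),(-26,-100,262,-.2,-46)):
    pp=hood(HQ,[[hx,hy,z]])[0];q,e=ik(pp,Rt(np.radians(yw),dn,np.pi/2),q); print(pp.round(1),e.round(2),q.round(2),*rep(q))
Rf=Rt(np.radians(-46),0,np.pi/2).as_matrix(); print((Rn.from_matrix(Rf@R.T)).as_rotvec())
d=save('wrist','w3')
"
```

```text
9.1 q [-0.451  1.072 -0.303  2.388  1.512  1.814 -0.295] p [ 500.7 -142.   110.8] F [-0.5 -0.   0.2]
[[-0.816 -0.015  0.578]
 [-0.578  0.008 -0.816]
 [ 0.008 -1.    -0.015]]
[2.49895816 1.36169151 1.16666952 2.24771539 2.54244936 1.68445311
 2.56513961] [3.40104184 0.91830849 1.74333048 0.15228461 2.65755064 0.03554689
 3.15486039]
hood xy -85.18304322553556 -113.79581748715698
-54.67900147443904
[ 557.3 -119.9  109. ] 0.0 [-0.46  1.08 -0.23  2.38  1.7   1.82 -0.28] tcp [ 557. -120.  109.] z [ 0.69 -0.72 -0.  ] wr [282. 166. 109.] elb [440. 176. 533.] flask hand 96.0 fore 87.0 bottle 113.0
[ 557.3 -119.9  140. ] 0.0 [-0.46  1.   -0.24  2.41  1.7   1.81 -0.23] tcp [ 557. -120.  140.] z [ 0.69 -0.72  0.  ] wr [282. 166. 140.] elb [421. 165. 571.] flask hand 96.0 fore 104.0 bottle 113.0
[ 557.3 -119.9  200. ] 0.0 [-0.53  0.94 -0.15  2.43  1.66  1.82 -0.21] tcp [ 557. -120.  200.] z [ 0.69 -0.72  0.1 ] wr [283. 164. 160.] elb [390. 186. 600.] flask hand 96.0 fore 120.0 bottle 113.0
[ 557.3 -119.9  262. ] 0.0 [-0.62  0.87 -0.04  2.45  1.65  1.82 -0.18] tcp [ 557. -120.  262.] z [ 0.68 -0.71  0.2 ] wr [287. 160. 183.] elb [355. 205. 629.] flask hand 96.0 fore 130.0 bottle 113.0
[-0.0069246  -0.01595698  0.15141244]
```

View pics/w3.png

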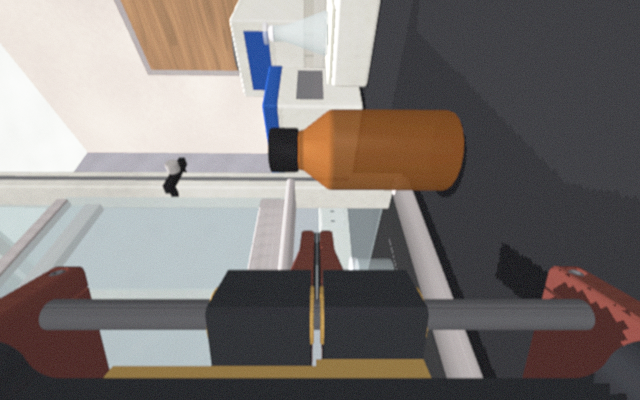

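The wrist view shows the lip edge-on at columns 282–296, with the fingertips at columns 305–330, just below it. The clip is at (174,180) and the bottle is clear on the right. I'll move the fingers in under the lip.

>>> {"name": "play_rows", "arguments": {
  "moves": "0.0057 0.0022 0 -0.0007 -0.0016 0.015;0.0057 0.0022 0 -0.0007 -0.0016 0.015;0.0057 0.0022 0 -0.0007 -0.0016 0.015;0.0057 0.0022 0 -0.0007 -0.0016 0.015;0.0057 0.0022 0 -0.0007 -0.0016 0.015;0.0057 0.0022 0 -0.0007 -0.0016 0.015;0.0057 0.0022 0 -0.0007 -0.0016 0.015;0.0057 0.0022 0 -0.0007 -0.0016 0.015;0.0057 0.0022 0 -0.0007 -0.0016 0.015;0.0057 0.0022 0 -0.0007 -0.0016 0.015;0 0 0 0 0 0;0 0 0 0 0 0"
}}

```text
clock: 10.35
tool_pos: [557.5, -119.6, 111.5]
ee_rot: [0.265, -0.264, 0.656, -0.655]
ft_force: [-0.2, -0.8, 0.4]
gripper_width: 0.3
finger_force: 0.0
```

```bash
cat > chk.py <<'E'
from go import *
HQ=np.array([568.8,-17.2,.143])
s,R=st(); p=s['tool_pos']; c,sn=np.cos(HQ[2]),np.sin(HQ[2]); dd=p[:2]-HQ[:2]; print('hood xy',c*dd[0]+sn*dd[1],-sn*dd[0]+c*dd[1],'yaw',np.degrees(np.arctan2(R[1,2],R[0,2])),'up',R[2,2], 'q6,q4 margin',(hi-s['joints'])[[3,5]])
E
python3 -c "
from chk import *
save('wrist','w4')"
```

```text
10.35 q [-0.462  1.073 -0.229  2.384  1.7    1.817 -0.27 ] p [ 557.5 -119.6  111.5] F [-0.2 -0.8  0.4]
[[-0.72   0.     0.694]
 [-0.694  0.002 -0.72 ]
 [-0.001 -1.    -0.001]]
hood xy -25.77691105483965 -99.77846985316964 yaw -46.09085253740622 up -0.0010774341215686462 q6,q4 margin [0.15550783 0.03312013]
```

View pics/w4.png

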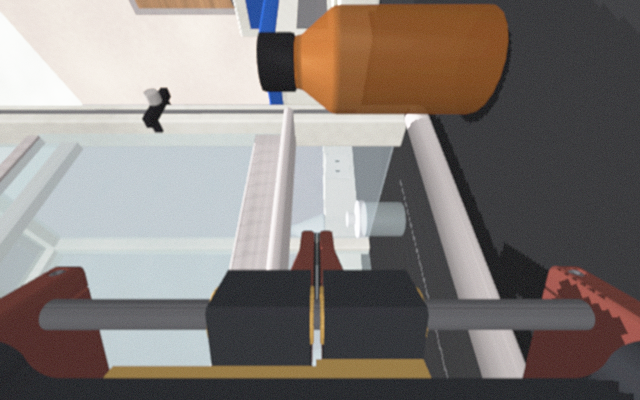

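The fingertips now lie under the lip, which is at columns 275–294 with the tips just to its right. I'll rise slowly.

>>> {"name": "play_rows", "arguments": {
  "moves": "0 0 0.002 0 0 0;0 0 0.002 0 0 0;0 0 0.002 0 0 0;0 0 0.001 0 0 0;0 0 0.001 0 0 0;0 0 0.001 0 0 0;0 0 0.001 0 0 0;0 0 0.001 0 0 0;0 0 0.001 0 0 0;0 0 0.001 0 0 0;0 0 0.001 0 0 0;0 0 0.001 0 0 0"
}}

```text
clock: 11.6
tool_pos: [557.5, -119.5, 125.8]
ee_rot: [0.264, -0.264, 0.657, -0.655]
ft_force: [0.8, -0.7, -4.6]
gripper_width: 0.6
finger_force: 2.2
```

```bash
python3 chk.py
```

```text
11.6 q [-0.461  1.034 -0.234  2.399  1.698  1.81  -0.246] p [ 557.5 -119.5  125.8] F [ 0.8 -0.7 -4.6]
[[-0.72  -0.001  0.694]
 [-0.694  0.003 -0.72 ]
 [-0.001 -1.    -0.003]]
hood xy -25.745295781879122 -99.67183337314826 yaw -46.08223290077361 up -0.002809943464608028 q6,q4 margin [0.14066185 0.04049526]
```

>>> {"name": "play_rows", "arguments": {
  "moves": "0 0 0.0025 -0.0022 -0.0021 0;0 0 0.0025 -0.0022 -0.0021 0;0 0 0.0025 -0.0022 -0.0021 0;0 0 0.0025 -0.0022 -0.0021 0;0 0 0.0025 -0.0022 -0.0021 0;0 0 0.0025 -0.0022 -0.0021 0;0 0 0.0025 -0.0022 -0.0021 0;0 0 0.0025 -0.0022 -0.0021 0;0 0 0.0025 -0.0022 -0.0021 0;0 0 0.0025 -0.0022 -0.0021 0;0 0 0.0025 -0.0022 -0.0021 0;0 0 0.0025 -0.0022 -0.0021 0;0 0 0.0025 -0.0022 -0.0021 0;0 0 0.0025 -0.0022 -0.0021 0;0 0 0.0025 -0.0022 -0.0021 0;0 0 0.0025 -0.0022 -0.0021 0;0 0 0.0025 -0.0022 -0.0021 0;0 0 0.0025 -0.0022 -0.0021 0;0 0 0.0025 -0.0022 -0.0021 0;0 0 0.0025 -0.0022 -0.0021 0"
}}

```text
clock: 13.6
tool_pos: [557.6, -119.6, 176.7]
ee_rot: [-0.273, 0.256, -0.636, 0.675]
ft_force: [2.9, -3.0, -4.6]
gripper_width: 0.7
finger_force: 2.3
```

```bash
python3 chk.py
```

```text
13.6 q [-0.501  0.958 -0.194  2.425  1.673  1.817 -0.213] p [ 557.6 -119.6  176.7] F [ 2.9 -3.  -4.6]
[[-0.72   0.042  0.692]
 [-0.694 -0.042 -0.719]
 [-0.001 -0.998  0.06 ]]
hood xy -25.72419840784844 -99.72921046189104 yaw -46.08101069135948 up 0.05988171228446007 q6,q4 margin [0.11516726 0.03269065]
```

>>> {"name": "play_rows", "arguments": {
  "moves": "0 0 0.0025 -0.0022 -0.0021 0;0 0 0.0025 -0.0022 -0.0021 0;0 0 0.0025 -0.0022 -0.0021 0;0 0 0.0025 -0.0022 -0.0021 0;0 0 0.0025 -0.0022 -0.0021 0;0 0 0.0025 -0.0022 -0.0021 0;0 0 0.0025 -0.0022 -0.0021 0;0 0 0.0025 -0.0022 -0.0021 0;0 0 0.0025 -0.0022 -0.0021 0;0 0 0.0025 -0.0022 -0.0021 0;0 0 0.0025 -0.0022 -0.0021 0;0 0 0.0025 -0.0022 -0.0021 0;0 0 0.0025 -0.0022 -0.0021 0;0 0 0.0025 -0.0022 -0.0021 0;0 0 0.0025 -0.0022 -0.0021 0;0 0 0.0025 -0.0022 -0.0021 0;0 0 0.0025 -0.0022 -0.0021 0;0 0 0.0025 -0.0022 -0.0021 0;0 0 0.0025 -0.0022 -0.0021 0;0 0 0.0025 -0.0022 -0.0021 0"
}}

```text
clock: 15.6
tool_pos: [557.6, -119.5, 226.7]
ee_rot: [-0.28, 0.248, -0.615, 0.694]
ft_force: [1.9, -2.6, -4.9]
gripper_width: 0.6
finger_force: 2.3
```

```bash
python3 -c "
from chk import *
save('wrist','w5'); a=cv2.imread('pics/w5.png')[40:340,60:420]; cv2.imwrite('pics/c5.png',cv2.resize(a,None,fx=2,fy=2,interpolation=cv2.INTER_CUBIC))"
```

```text
15.6 q [-0.542  0.881 -0.145  2.446  1.661  1.823 -0.171] p [ 557.6 -119.5  226.7] F [ 1.9 -2.6 -4.9]
[[-0.72   0.084  0.689]
 [-0.694 -0.086 -0.715]
 [-0.001 -0.993  0.12 ]]
hood xy -25.696988222011953 -99.69470193842571 yaw -46.07722210477318 up 0.12049189965338197 q6,q4 margin [0.09382571 0.02742734]
```

View pics/c5.png

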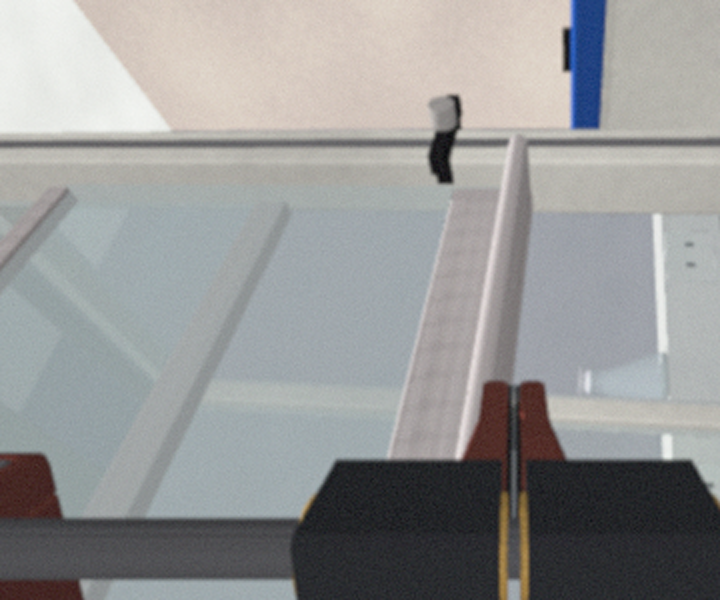

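```bash
python3 -c "
import cv2
a=cv2.imread('pics/w5.png')[80:150,255:345]; cv2.imwrite('pics/c6.png',cv2.resize(a,None,fx=8,fy=8,interpolation=cv2.INTER_CUBIC))"
```

```text
(no output)
```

View pics/c6.png

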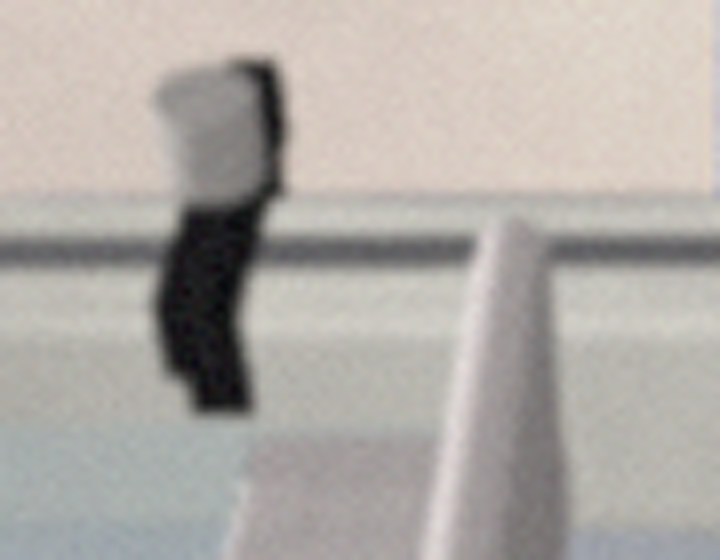

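The lip's underside at its right end is at c6 (556,410), and the clip's underside at the same depth is at (250,405). That leaves about 39 mm to go. I'll raise 36 mm and look again.

>>> {"name": "play_rows", "arguments": {
  "moves": "0 0 0.002 -0.0022 -0.0021 0;0 0 0.002 -0.0022 -0.0021 0;0 0 0.002 -0.0022 -0.0021 0;0 0 0.002 -0.0022 -0.0021 0;0 0 0.002 -0.0022 -0.0021 0;0 0 0.002 -0.0022 -0.0021 0;0 0 0.002 -0.0022 -0.0021 0;0 0 0.002 -0.0022 -0.0021 0;0 0 0.002 -0.0022 -0.0021 0;0 0 0.002 -0.0022 -0.0021 0;0 0 0.002 -0.0022 -0.0021 0;0 0 0.002 -0.0022 -0.0021 0;0 0 0.002 -0.0022 -0.0021 0;0 0 0.002 -0.0022 -0.0021 0;0 0 0.002 -0.0022 -0.0021 0;0 0 0.002 -0.0022 -0.0021 0;0 0 0.002 -0.0022 -0.0021 0;0 0 0.002 -0.0022 -0.0021 0;0 0 0 0 0 0"
}}

```text
clock: 17.55
tool_pos: [557.5, -119.5, 263.0]
ee_rot: [-0.287, 0.24, -0.596, 0.711]
ft_force: [1.7, -1.8, -2.4]
gripper_width: 0.2
finger_force: 1.4
```

```bash
python3 -c "
from chk import *
save('wrist','w6'); a=cv2.imread('pics/w6.png')[75:150,270:370]; cv2.imwrite('pics/c7.png',cv2.resize(a,None,fx=8,fy=8,interpolation=cv2.INTER_CUBIC))"
```

```text
17.55 q [-0.584  0.838 -0.088  2.457  1.658  1.828 -0.147] p [ 557.5 -119.5  263. ] F [ 1.7 -1.8 -2.4]
[[-0.72   0.122  0.683]
 [-0.694 -0.126 -0.709]
 [-0.001 -0.985  0.175]]
hood xy -25.732107836643493 -99.6692419767575 yaw -46.07587573342353 up 0.1752143302885258 q6,q4 margin [0.08299929 0.02244605]
```

View pics/c7.png

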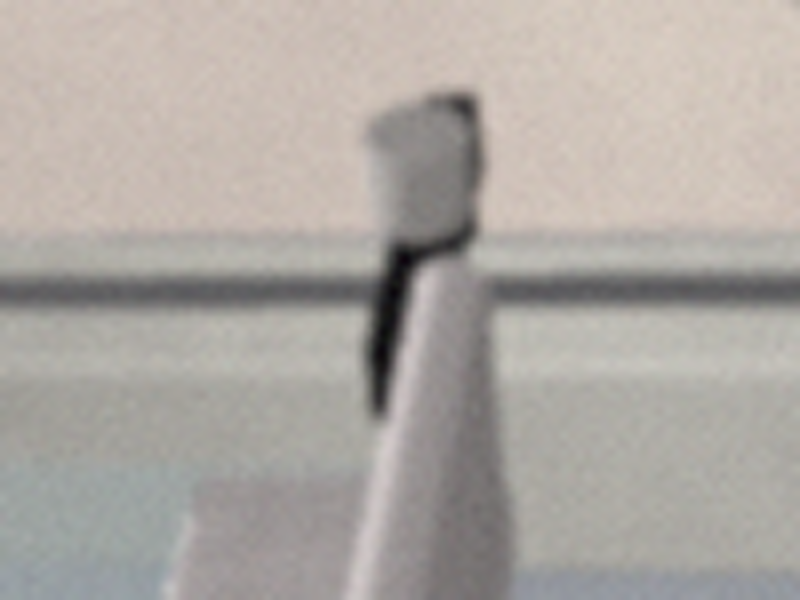

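```bash
cat > est2.py <<'E'
from h import *
from scipy.optimize import least_squares
def cam(n,q,p):
    w=np.load(f'pics/{n}.npy',allow_pickle=True).item(); A=np.eye(4);A[:3,:3]=Rn.from_quat(np.roll(q,-1)).as_matrix();A[:3,3]=p
    return w,A@w['mount']
c5=cam('w5',[-.28,.248,-.615,.694],[557.6,-119.5,226.7]); c6=cam('w6',[-.287,.24,-.596,.711],[557.5,-119.5,263.0])
C=lambda o,L:np.array([(o[0]+a/8-.45,o[1]+b/8-.45) for a,b in L])
u5=C((255,80),[(545,222),(568,490),(478,225),(250,405),(238,318),(157,310)])
u6=C((270,75),[(490,272),(511,530),(420,262),(368,350)])
def f(k):
    x,y,yaw,dz,l,zc,a=k   # dz: camera height bias, a: camera roll bias(px per row)
    q=[x,y,yaw]
    P=lambda l:[[-44,-215,l],[-7,-215,l],[-44,-215,l+8]]
    B=[[-18,-217,zc],[-30,-217,zc],[-30,-217,zc+8]]
    m=lambda c,X:proj(c[0],hood(q,np.array(X)+[0,0,dz]),c[1])
    r=np.r_[m(c5,P(l)+B)-u5,m(c6,P(l+36.3)+B[2:])-u6]; r[:,0]+=a*(r[:,1]*0)
    r[:,1]*=.4
    return np.r_[r.ravel(),(x-568.8)/4,(y+17.2)/4,(yaw-.143)/.01,dz/3,(l-238.1)/2]
r=least_squares(f,[568.8,-17.2,.143,0,238,275,0]); print(np.round(r.x,2)); print(np.round(r.fun,1)); print('left to go',r.x[5]-r.x[4]-36.3)
E
python3 est2.py
```

```text
[ 5.6920e+02 -2.0740e+01  1.4000e-01 -4.9900e+00  2.3588e+02  2.7805e+02
  0.0000e+00]
[ 1.6  0.4  0.5 -0.7  1.5  0.2 -0.9 -0.4 -1.2  0.   1.1  0.4 -1.5 -0.1
 -1.7 -0.6 -1.2  0.4  1.   0.5  0.1 -0.9  0.1 -1.7 -1.1]
left to go 5.862626461385261
```

c7 shows the lip edge at (490,272)–(511,530), with its underside still about 6 mm below the clip's. I'll raise it a little more, then read edge profiles.

>>> {"name": "play_rows", "arguments": {
  "moves": "0 0 0.001 0 0 0;0 0 0.001 0 0 0;0 0 0.001 0 0 0;0 0 0.001 0 0 0;0 0 0 0 0 0;0 0 0 0 0 0"
}}

```text
clock: 18.2
tool_pos: [557.6, -119.5, 266.7]
ee_rot: [-0.287, 0.24, -0.596, 0.711]
ft_force: [1.3, -1.1, -3.9]
gripper_width: 0.3
finger_force: 1.7
```

```bash
cat > prof.py <<'E'
from chk import *
import sys
n=sys.argv[1]; save('wrist',n)
for m in dict.fromkeys(['w5','w6',n]):
    g=cv2.cvtColor(cv2.imread(f'pics/{m}.png'),cv2.COLOR_BGR2GRAY); c0=300 if m!='w5' else 270
    print(m)
    for r in range(100,146,3): print(r,c0,*g[r-1:r+2,c0:c0+50].mean(0).astype(int))
E
python3 prof.py w7
```

```text
18.2 q [-0.584  0.826 -0.088  2.459  1.66   1.826 -0.138] p [ 557.6 -119.5  266.7] F [ 1.3 -1.1 -3.9]
[[-0.72   0.122  0.683]
 [-0.694 -0.125 -0.709]
 [-0.001 -0.985  0.175]]
hood xy -25.703798869742098 -99.674276051831 yaw -46.0744549101242 up 0.1747300880336136 q6,q4 margin [0.0807282  0.02435876]
w5
100 270 201 201 201 199 200 195 184 167 152 138 133 132 133 134 129 126 122 105 73 75 140 190 202 204 204 205 206 204 203 204 206 206 205 207 205 205 204 208 206 208 205 207 207 206 206 208 207 207 208 209
103 270 193 190 193 191 192 190 181 166 152 141 133 132 130 127 121 111 97 73 55 71 131 180 196 196 196 197 196 196 197 196 195 193 193 193 192 193 194 192 194 195 195 194 195 195 195 194 195 195 195 194
106 270 188 186 187 189 190 189 174 130 78 60 60 57 59 50 42 35 32 62 127 173 189 194 193 194 191 193 194 194 190 193 192 190 192 191 192 190 191 188 189 187 188 188 189 187 189 186 191 186 181 178
109 270 153 149 150 152 152 142 113 66 28 23 27 28 28 23 19 20 35 83 129 146 148 148 146 147 148 147 147 146 148 147 145 147 149 151 144 146 145 145 144 141 145 144 143 147 168 198 202 183
[... 8354 characters left out ...]
 114 120 143 161 166 167 168 168 170 167 169 168 168 166 169 168 170 172 173
139 300 151 150 150 151 152 152 154 151 153 153 150 153 153 149 160 182 198 193 168 155 147 145 140 140 130 118 118 116 116 116 113 113 116 130 153 165 170 169 170 169 168 170 167 169 169 168 166 168 171 169
142 300 151 150 148 150 151 152 153 149 151 150 151 152 154 153 172 196 194 177 160 150 148 144 140 134 126 117 118 116 115 115 114 114 114 125 148 165 172 171 169 171 168 167 168 166 165 167 166 166 168 166
145 300 153 154 154 155 155 157 154 155 155 158 154 156 154 164 188 199 185 165 151 146 143 141 140 128 118 118 118 118 116 115 116 112 118 124 146 159 161 161 162 158 161 160 159 160 157 160 162 163 158 163
```

```bash
cat > est3.py <<'E'
from est2 import *
def solve(q,c,lip,clip,tz,xl=-45.,hq=None):
    def f(k):
        y,l,zc,dx,dy=k; h=[q[0]+dx,q[1]+dy,q[2]]
        P=proj(c[0],hood(h,[[xl,y,l+8],[-30,-217,zc+8]]),c[1])-[lip,clip]
        return np.r_[P.ravel(),dx*.01]
    return least_squares(f,[-200,tz+8,275,0,0]).x
for q in ([568.8,-17.2,.143],[572,-17,.135],[568.8,-23,.15]):
    for n,c,lip,clip,tz in (('w5',c5,(312.3,120),(273.8,119),226.7),('w6',c6,(319.1,119),(315.3,119),263)):
        r=solve(q,c,lip,clip,tz); print(n,np.round(r,2),'to go',(r[2]-r[1]).round(2),'TCP target',(tz+r[2]-r[1]).round(2))
E
python3 est3.py | tail -6
```

```text
w5 [-195.15  231.98  274.34   -0.     -3.33] to go 42.36 TCP target 269.06
w6 [-196.53  266.19  274.26   -0.     -3.52] to go 8.07 TCP target 271.07
w5 [-195.49  232.29  274.89   -0.     -5.  ] to go 42.6 TCP target 269.3
w6 [-196.87  266.59  274.63   -0.     -5.2 ] to go 8.05 TCP target 271.05
w5 [-194.82  232.23  274.93    0.      0.9 ] to go 42.69 TCP target 269.39
w6 [-196.23  266.52  274.66   -0.      0.7 ] to go 8.14 TCP target 271.14
```

>>> {"name": "play_rows", "arguments": {
  "moves": "0 0 0.001 0 0 0;0 0 0.001 0 0 0;0 0 0.0005 0 0 0;0 0 0.0005 0 0 0;0 0 0 0 0 0;0 0 0 0 0 0"
}}

```text
clock: 18.85
tool_pos: [557.6, -119.5, 269.6]
ee_rot: [-0.287, 0.24, -0.596, 0.711]
ft_force: [0.4, -0.8, -3.5]
gripper_width: 0.1
finger_force: 1.9
```

```bash
cat > prof.py <<'E'
from chk import *
import sys
n,r0,r1,c0,c1=sys.argv[1],*map(int,sys.argv[2:6])
d=save('wrist',n); np.save(f'pics/{n}_pose.npy',np.r_[s['tool_pos'],s['ee_rot']])
g=cv2.cvtColor(cv2.imread(f'pics/{n}.png'),cv2.COLOR_BGR2GRAY)
for r in range(r0,r1,3): print(r,c0,*g[r-1:r+2,c0:c1].mean(0).astype(int))
E
python3 prof.py w8 100 130 308 340
```

```text
18.85 q [-0.584  0.817 -0.088  2.461  1.661  1.824 -0.131] p [ 557.6 -119.5  269.6] F [ 0.4 -0.8 -3.5]
[[-0.72   0.122  0.683]
 [-0.694 -0.125 -0.709]
 [-0.001 -0.985  0.175]]
hood xy -25.69439051036985 -99.69945989647343 yaw -46.07464838978923 up 0.17456147548597006 q6,q4 margin [0.07906039 0.02578193]
100 308 189 191 192 191 189 192 191 194 194 192 192 193 195 192 184 165 160 154 141 131 124 124 125 125 124 119 118 137 181 199 198 199
103 308 184 183 184 184 184 181 185 184 184 183 182 184 183 185 175 163 157 144 131 124 122 124 118 114 104 100 92 125 168 187 188 188
106 308 175 174 174 174 177 175 176 178 179 176 176 176 175 177 179 169 139 110 96 85 75 59 49 35 39 70 127 166 180 182 180 179
109 308 137 135 137 136 136 137 134 136 136 138 137 136 140 156 183 190 174 154 148 145 135 119 98 57 32 71 122 137 141 139 136 132
112 308 115 115 116 117 117 117 116 118 116 117 115 115 127 161 187 185 162 150 145 141 141 132 112 73 54 85 112 114 118 117 116 117
115 308 176 177 173 175 178 177 180 178 177 179 176 181 189 196 190 172 154 145 145 139 135 126 109 80 109 161 184 184 183 184 183 182
118 308 178 177 175 177 178 180 179 179 180 178 181 185 197 195 178 160 149 145 144 137 130 119 105 108 138 172 188 187 185 187 186 188
121 308 176 178 176 177 180 177 180 179 179 177 184 194 199 187 167 150 146 142 140 134 123 115 115 120 145 175 187 182 186 186 183 185
124 308 166 164 164 166 165 165 164 166 164 167 182 195 190 173 158 147 144 143 138 127 122 115 113 117 132 162 169 171 169 170 171 170
127 308 164 166 166 164 166 166 165 166 164 178 195 197 180 161 150 146 145 138 132 121 115 116 114 114 128 158 172 168 170 168 166 169
```

```bash
cat > e4.py <<'E'
from est2 import *
p=np.load('pics/w8_pose.npy'); c=cam('w8',p[3:],p[:3])
for l,zc in ((270,274.5),(272,274.5),(274.5,274.5)):
  q=[568.8,-20.6,.143]
  pr=lambda X:np.round(proj(c[0],hood(q,X),c[1]),1).tolist()
  print(l,'lip under front',pr([[-46,-215,l],[-46,-205,l],[-46,-195,l]]),'rear',pr([[-7,-215,l]]),'top',pr([[-45,-215,l+8],[-45,-196,l+8]]))
  print('  clip under front R,L',pr([[-30,-273,zc],[-30,-245,zc],[-30,-217,zc]]),'rear',pr([[-18,-273,zc],[-18,-245,zc],[-18,-217,zc]]),'top',pr([[-30,-245,zc+8],[-30,-217,zc+8]]))
E
python3 e4.py | tail -6
```

```text
270 lip under front [[333.2, 105.9], [332.0, 112.4], [330.8, 119.2]] rear [[335.3, 138.9]] top [[324.7, 106.9], [322.1, 119.4]]
  clip under front R,L [[335.6, 87.6], [332.8, 102.5], [329.7, 119.1]] rear [[336.1, 97.4], [333.5, 112.4], [330.5, 129.0]] top [[325.2, 102.5], [321.7, 119.1]]
272 lip under front [[331.0, 105.9], [329.8, 112.4], [328.5, 119.2]] rear [[333.4, 138.9]] top [[322.6, 106.9], [319.9, 119.4]]
  clip under front R,L [[335.6, 87.6], [332.8, 102.5], [329.7, 119.1]] rear [[336.1, 97.4], [333.5, 112.4], [330.5, 129.0]] top [[325.2, 102.5], [321.7, 119.1]]
274.5 lip under front [[328.4, 106.0], [327.1, 112.4], [325.7, 119.2]] rear [[331.0, 138.9]] top [[320.0, 107.0], [317.1, 119.4]]
  clip under front R,L [[335.6, 87.6], [332.8, 102.5], [329.7, 119.1]] rear [[336.1, 97.4], [333.5, 112.4], [330.5, 129.0]] top [[325.2, 102.5], [321.7, 119.1]]
```

>>> {"name": "play_rows", "arguments": {
  "moves": "0 0 0.0006 0 0 0;0 0 0.0006 0 0 0;0 0 0 0 0 0;0 0 0 0 0 0"
}}

```text
clock: 19.3
tool_pos: [557.6, -119.5, 270.8]
ee_rot: [-0.287, 0.24, -0.596, 0.711]
ft_force: [1.1, -0.7, -4.5]
gripper_width: 0.4
finger_force: 2.0
```

>>> {"name": "play_rows", "arguments": {
  "moves": "0 0 -0.002 0 0 0;0 0 -0.003 0 0 0;0 0 -0.004 0 0 0;0 0 -0.004 0 0 0;0 0 -0.004 0 0 0;-0.0057 -0.0022 0 0.0007 0.0016 -0.015;-0.0057 -0.0022 0 0.0007 0.0016 -0.015;-0.0057 -0.0022 0 0.0007 0.0016 -0.015;-0.0057 -0.0022 0 0.0007 0.0016 -0.015;-0.0057 -0.0022 0 0.0007 0.0016 -0.015;-0.0057 -0.0022 0 0.0007 0.0016 -0.015;-0.0057 -0.0022 0 0.0007 0.0016 -0.015;-0.0057 -0.0022 0 0.0007 0.0016 -0.015;-0.0057 -0.0022 0 0.0007 0.0016 -0.015;-0.0057 -0.0022 0 0.0007 0.0016 -0.015;0 0 0 0 0 0;0 0 0 0 0 0"
}}

```text
clock: 21.0
tool_pos: [500.7, -141.5, 253.7]
ee_rot: [-0.229, 0.199, -0.617, 0.726]
ft_force: [-0.3, 0.6, -0.1]
gripper_width: 0.5
finger_force: 0.0
```

```bash
python3 -c "
from chk import *
q=s['joints'];print(s['ft_force'])
pp=p.copy()
for z,dn in ((255,-.17),(265,-.1),(270,-.05),(275,0)):
    pp[2]=z; q,e=ik(pp,Rt(np.arctan2(R[1,2],R[0,2]),dn,np.pi/2),q,.02); print(e.round(2),q.round(2))
"
```

```text
21.0 q [-0.608  0.848 -0.132  2.459  1.451  1.813 -0.166] p [ 500.7 -141.5  253.7] F [-0.3  0.6 -0.1]
[[-0.816  0.086  0.572]
 [-0.579 -0.134 -0.805]
 [ 0.007 -0.987  0.159]]
hood xy -85.15977962429157 -113.31601491005974 yaw -54.58398100149321 up 0.15897184755260316 q6,q4 margin [0.0811758  0.03728145]
[-0.31678273  0.61588623 -0.10735829]
0.0 [-0.61  0.86 -0.13  2.46  1.45  1.82 -0.18]
0.0 [-0.6   0.75 -0.16  2.48  1.46  1.77 -0.08]
0.0 [-0.59  0.67 -0.18  2.48  1.46  1.73 -0.02]
0.0 [-0.58  0.6  -0.19  2.48  1.46  1.69  0.06]
```

>>> {"name": "play_rows", "arguments": {
  "moves": "0 0 0.0028 0.0163 0.0116 0;0 0 0.0028 0.0163 0.0116 0;0 0 0.0028 0.0163 0.0116 0;0 0 0.0028 0.0163 0.0116 0;0 0 0.0028 0.0163 0.0116 0;0 0 0.0028 0.0163 0.0116 0;0 0 0.0028 0.0163 0.0116 0;0 0 0.0028 0.0163 0.0116 0;0 0 0 0 0 0;0 0 0 0 0 0"
}}

```text
clock: 22.0
tool_pos: [500.6, -141.7, 276.3]
ee_rot: [-0.213, 0.217, -0.673, 0.674]
ft_force: [0.2, -0.4, 0.8]
gripper_width: 0.5
finger_force: 0.0
```

```bash
python3 prof.py w9 120 260 295 335
cat > e5.py <<'E'
from est2 import *
p=np.load('pics/w9_pose.npy'); c=cam('w9',p[3:],p[:3]); print(c[1][:3,3])
q=[568.8,-20.6,.143]
pr=lambda X:np.round(proj(c[0],hood(q,X),c[1]),1).tolist()
z=274.5
print('lip front',[(y,*pr([[-46,y,z],[-46,y,z+8]])) for y in (-215,-195,-175,-150,-120)])
print('clip front',[(y,*pr([[-30,y,z],[-30,y,z+8]])) for y in (-273,-245,-217)],pr([[-18,-217,z],[-18,-217,z+8]]))
E
python3 e5.py | tail -3
```

```text
22.0 q [-0.571  0.592 -0.198  2.485  1.46   1.689  0.068] p [ 500.6 -141.7  276.3] F [ 0.2 -0.4  0.8]
[[-0.815 -0.005  0.579]
 [-0.579 -0.004 -0.815]
 [ 0.007 -1.     0.   ]]
hood xy -85.28020179900852 -113.47570686960637 yaw -54.602036025759325 up 6.87926151335394e-05 q6,q4 margin [0.05518022 0.16131334]
120 295 220 222 223 224 223 222 220 222 222 222 222 222 222 220 222 221 221 221 220 221 221 221 223 220 220 220 221 222 220 220 219 218 220 219 218 219 220 201 129 53
123 295 222 220 222 222 222 222 223 222 223 222 222 223 223 223 224 224 223 223 221 222 221 222 221 221 220 220 219 220 220 220 221 219 220 218 220 219 220 194 122 42
126 295 222 221 222 221 222 221 221 221 222 223 224 223 223 222 221 222 223 222 221 221 221 220 222 221 220 220 221 221 221 221 221 219 219 220 218 222 212 174 104 38
129 295 221 222 222 221 223 222 222 222 222 223 222 223 222 222 221 220 221 222 222 222 220 221 221 221 220 219 221 220 223 221 220 222 219 222 221 221 208 158 79 32
132 295 223 221 223 222 222 222 221 223 223 223 223 223 221 222 222 222 224 222 223 222 222 221 221 221 221 220 220 220 220 22
[... 6472 characters left out ...]
 56 55 55 58 56 58 53 71
255 295 156 134 95 69 56 57 51 57 58 55 55 57 57 56 57 55 58 54 49 37 38 59 62 45 37 49 57 59 57 58 56 60 56 56 58 57 59 57 53 54
258 295 124 88 63 56 54 56 55 56 54 56 55 55 55 54 58 57 57 54 44 37 33 60 61 44 34 45 52 56 60 56 55 59 60 56 59 53 55 58 58 57
[321.8973755  -23.20133272 278.1135396 ]
lip front [(-215, [319.3, 177.0], [311.9, 176.9]), (-195, [319.4, 189.1], [311.7, 189.0]), (-175, [319.4, 202.4], [311.4, 202.3]), (-150, [319.6, 221.0], [310.9, 220.9]), (-120, [319.7, 246.9], [310.4, 246.9])]
clip front [(-273, [318.9, 158.2], [312.6, 158.2]), (-245, [319.0, 171.7], [312.3, 171.7]), (-217, [319.1, 186.9], [312.0, 186.9])] [[319.0, 194.8], [312.1, 194.7]]
```

Seen from level, the lip's underside is at column 320.6 and the clip's is at 319.3. That puts the lip about 0.5–1 mm below the mark and not past it. I'll pull the hand clear.

>>> {"name": "play_rows", "arguments": {
  "moves": "-0.0065 0.003 -0.0005 0 0 -0.01;-0.0065 0.003 -0.0005 0 0 -0.01;-0.0065 0.003 -0.0005 0 0 -0.01;-0.0065 0.003 -0.0005 0 0 -0.01;-0.0065 0.003 -0.0005 0 0 -0.01;-0.0065 0.003 -0.0005 0 0 -0.01;-0.0065 0.003 -0.0005 0 0 -0.01;-0.0065 0.003 -0.0005 0 0 -0.01;0 0 0 0 0 0;0 0 0 0 0 0;0 0 0 0 0 0"
}}

```text
clock: 23.15
tool_pos: [448.6, -117.7, 272.2]
ee_rot: [-0.185, 0.19, -0.681, 0.682]
ft_force: [0.5, 0.6, 0.9]
gripper_width: 0.6
finger_force: 0.0
```

```bash
python3 -c "
from chk import *
print(rep(s['joints']))
a=cv2.imread('pics/top1.png').astype(int);d=save('top','top2');b=d['color'][:,:,::-1].astype(int)
D=np.abs(a-b).max(2)
for n,(x0,x1,y0,y1) in dict(flask=(272,300,250,280),bottle=(395,428,230,256)).items(): print(n,(D[y0:y1,x0:x1]>40).mean())
print(arm.finish_job())"
```

```text
23.15 q [-0.664  0.61  -0.258  2.469  1.239  1.735  0.033] p [ 448.6 -117.7  272.2] F [0.5 0.6 0.9]
[[-0.859 -0.007  0.512]
 [-0.512 -0.004 -0.859]
 [ 0.007 -1.    -0.   ]]
hood xy -133.290385349804 -82.36265546379664 yaw -59.18370141685614 up -0.00023738113858345206 q6,q4 margin [0.0711253  0.11519914]
('tcp', array([ 449., -118.,  272.]), 'z', array([ 0.51, -0.86, -0.  ]), 'wr', array([245., 223., 273.]), 'elb', array([266., 160., 720.]), 'flask hand', np.float64(122.0), 'fore', np.float64(199.0), 'bottle', np.float64(103.0))
flask 0.0
bottle 0.0
the job is handed in; nothing more can be done
None
```

I pushed the sash up from beneath until its lip was level with the height clip (about 0.5–1 mm below the mark by my camera reading, not past it), withdrew the hand clear, and handed the job in at about 23 s; the flask and bottle in front looked unmoved, and I did not check the glassware inside.

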